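# Fit purge-gas filters on a mask aligner's manifold and set the valve

## Task

First shut the gas valve, with the dust caps still on. Then, for each filter cartridge standing ready on the deck, take the dust cap off the port of the same colour and put it in the tray, and push the filter fully home on that port, leaving a port that has no filter capped. When all the filters are on, open the valve until its pointer lines up with the orange tab; leave the jar, wafer box and screwdriver where they are.

Things in the scene. Friction and masses are not known exactly. Their poses are not given: they have to be found in the camera images.
- valve (a joint): Opening of the gas valve in rad: 0 = shut (hard stop), grows as the handle is turned anticlockwise seen from above, 1.57 = fully open (stop). Stays where it is left; takes about 0.12 N m to turn.
- valve_grip (a point): On the handle's vertical turning axis, 22 mm above the handle's underside and 14 mm below its top: the height to grip. The handle is a black bar 90 mm long (45 mm each side of the axis), 16 mm thick, 36 mm high, with a white pointer nose and white line on its pointing half. x is where the pointer points, z up. Its underside is 16 mm above the dial.
- valve_base: Grey valve pedestal, 150 x 150 x 50 mm, with a white round dial (144 mm across, top 54 mm up) and tick marks each 10 degrees, long ones at shut and fully open. Fixed. Origin: centre of its underside, under the handle's axis. The handle points along its +x when shut; z up.
- marker: Orange set-point tab at the rim of the valve dial, 20 x 12 x 10 mm, fixed, its centre 68 mm from the axis. Origin: on the handle's axis at the dial's top face; x points from the axis to the tab. The angle from the pedestal's x to this x is the valve opening wanted, 0.45 to 1.0 rad.
- manifold: Aluminium manifold block, 90 x 290 x 40 mm (x, y, z), carrying the three ports in a row along its y, at -90, 0 and +90 mm. Fixed. Origin: centre of its underside.
- port_blue: Blue port: round blue flange (54 mm across, 8 mm thick) on the manifold's top with an upright steel spigot, 25 mm diameter, its tip 44 mm above the origin (tapers from 25 to 16 mm over the last 8 mm). Fixed. Origin: centre of the flange's underside, on the manifold's top face; z up along the spigot. Which port stands at which of the manifold's three places varies.
- port_green: Green port: round green flange (54 mm across, 8 mm thick) on the manifold's top with an upright steel spigot, 25 mm diameter, its tip 44 mm above the origin (tapers from 25 to 16 mm over the last 8 mm). Fixed. Origin: centre of the flange's underside, on the manifold's top face; z up along the spigot. Which port stands at which of the manifold's three places varies.
- port_yellow: Yellow port: round yellow flange (54 mm across, 8 mm thick) on the manifold's top with an upright steel spigot, 25 mm diameter, its tip 44 mm above the origin (tapers from 25 to 16 mm over the last 8 mm). Fixed. Origin: centre of the flange's underside, on the manifold's top face; z up along the spigot. Which port stands at which of the manifold's three places varies.
- cap_blue: Dust cap, starts on the blue port: rigid black cup, mouth down, 37 mm outside, 28 mm bore 39 mm deep, 44 mm tall, with a red round knob on top, 22 mm diameter, from 44 to 68 mm above the origin. 60 g, slides freely (1.5 mm clearance all round). Origin: centre of its lower rim (8 mm above the port's origin when on it); z up.
- cap_green: Dust cap, starts on the green port: rigid black cup, mouth down, 37 mm outside, 28 mm bore 39 mm deep, 44 mm tall, with a red round knob on top, 22 mm diameter, from 44 to 68 mm above the origin. 60 g, slides freely (1.5 mm clearance all round). Origin: centre of its lower rim (8 mm above the port's origin when on it); z up.
- cap_yellow: Dust cap, starts on the yellow port: rigid black cup, mouth down, 37 mm outside, 28 mm bore 39 mm deep, 44 mm tall, with a red round knob on top, 22 mm diameter, from 44 to 68 mm above the origin. 60 g, slides freely (1.5 mm clearance all round). Origin: centre of its lower rim (8 mm above the port's origin when on it); z up.
- filter_blue: Filter for the blue port, mouth down: white cylinder 43 mm across, 85 mm tall, on a brass foot (68 mm across, 12 mm thick); blue band 52 to 72 mm up; blue top with a nipple (12 mm across, 14 mm high). 28 mm bore from below, 42 mm deep, slides over the spigot. Home: rim on the flange, origin 8 mm above the port's. 130 to 250 g. Origin: centre of lower rim; z up. May be absent.
- filter_green: Filter for the green port, mouth down: white cylinder 43 mm across, 85 mm tall, on a brass foot (68 mm across, 12 mm thick); green band 52 to 72 mm up; green top with a nipple (12 mm across, 14 mm high). 28 mm bore from below, 42 mm deep, slides over the spigot. Home: rim on the flange, origin 8 mm above the port's. 130 to 250 g. Origin: centre of lower rim; z up. May be absent.
- filter_yellow: Filter for the yellow port, mouth down: white cylinder 43 mm across, 85 mm tall, on a brass foot (68 mm across, 12 mm thick); yellow band 52 to 72 mm up; yellow top with a nipple (12 mm across, 14 mm high). 28 mm bore from below, 42 mm deep, slides over the spigot. Home: rim on the flange, origin 8 mm above the port's. 130 to 250 g. Origin: centre of lower rim; z up. May be absent.
- tray: Shallow open steel tray, 120 x 220 x 30 mm (x, y, z), walls and floor 4 mm, fixed to the deck. Origin: centre of its underside.
- jar: Bystander: amber jar, 60 mm across, 100 mm tall. Origin: centre of its underside.
- wafer_box: Bystander: flat round wafer box, 122 mm across, 30 mm high. Origin: centre of its underside.
- driver: Bystander: screwdriver lying on the deck along its x, about 200 mm long, up to 30 mm high. Origin: under its middle.

How it is judged:
On the way, in this order (a step that is already met when the one before it is completed fails the run):
1. the valve is shut while every cap is still on its port (value of joint valve below 0.09 rad and horizontal distance between cap_blue and port_blue below 0.006 m and z of cap_blue in the frame of port_blue below 0.013 m and angle between each of cap_blue, cap_green, cap_yellow's own z axis and vertical below 0.12 rad and horizontal distance between cap_green and port_green below 0.006 m and z of cap_green in the frame of port_green below 0.013 m and horizontal distance between cap_yellow and port_yellow below 0.006 m and z of cap_yellow in the frame of port_yellow below 0.013 m), for 0.2 s.
2. with the valve shut, each filter is home on its port, its cap is in the tray and the other ports are capped (value of joint valve below 0.09 rad and horizontal distance between filter_blue and port_blue below 0.006 m and z of filter_blue in the frame of port_blue below 0.013 m and angle between each of filter_blue, filter_green, filter_yellow's own z axis and vertical below 0.12 rad and horizontal distance between filter_green and port_green below 0.006 m and z of filter_green in the frame of port_green below 0.013 m and horizontal distance between filter_yellow and port_yellow below 0.006 m and z of filter_yellow in the frame of port_yellow below 0.013 m and (horizontal distance between filter_blue and port_blue below 0.006 m or (horizontal distance between cap_blue and port_blue below 0.006 m and z of cap_blue in the frame of port_blue below 0.013 m and angle between cap_blue's own z axis and vertical below 0.12 rad)) and (horizontal distance between filter_green and port_green below 0.006 m or (horizontal distance between cap_green and port_green below 0.006 m and z of cap_green in the frame of port_green below 0.013 m and angle between cap_green's own z axis and vertical below 0.12 rad)) and (horizontal distance between filter_yellow and port_yellow below 0.006 m or (horizontal distance between cap_yellow and port_yellow below 0.006 m and z of cap_yellow in the frame of port_yellow below 0.013 m and angle between cap_yellow's own z axis and vertical below 0.12 rad)) and ((horizontal distance between cap_blue and port_blue below 0.006 m and z of cap_blue in the frame of port_blue below 0.013 m and angle between cap_blue's own z axis and vertical below 0.12 rad) or (x of cap_blue in the frame of tray between -0.06 and 0.06 m and y of cap_blue in the frame of tray between -0.11 and 0.11 m and z of cap_blue in the frame of tray below 0.075 m and linear speed of cap_blue below 0.02 m/s)) and ((horizontal distance between cap_green and port_green below 0.006 m and z of cap_green in the frame of port_green below 0.013 m and angle between cap_green's own z axis and vertical below 0.12 rad) or (x of cap_green in the frame of tray between -0.06 and 0.06 m and y of cap_green in the frame of tray between -0.11 and 0.11 m and z of cap_green in the frame of tray below 0.075 m and linear speed of cap_green below 0.02 m/s)) and ((horizontal distance between cap_yellow and port_yellow below 0.006 m and z of cap_yellow in the frame of port_yellow below 0.013 m and angle between cap_yellow's own z axis and vertical below 0.12 rad) or (x of cap_yellow in the frame of tray between -0.06 and 0.06 m and y of cap_yellow in the frame of tray between -0.11 and 0.11 m and z of cap_yellow in the frame of tray below 0.075 m and linear speed of cap_yellow below 0.02 m/s))), for 0.2 s.
3. the pointer is at the orange tab (angle between the x axis of valve_grip and the x axis of marker, either way round below 0.1 rad and velocity of joint valve between -0.05 and 0.05 rad/s), for 0.2 s.
At the end, for the whole second after the job is handed in: Each filter is on its colour's port: within 6 mm of the axis, rim within 5 mm of the flange, upright within 0.12 rad. Its cap is in the tray (origin inside, below 75 mm); other ports are capped. Pointer within 0.1 rad of the orange tab. All at rest (all of step 3 and horizontal distance between filter_blue and port_blue below 0.006 m and z of filter_blue in the frame of port_blue below 0.013 m and angle between each of filter_blue, filter_green, filter_yellow's own z axis and vertical below 0.12 rad and horizontal distance between filter_green and port_green below 0.006 m and z of filter_green in the frame of port_green below 0.013 m and horizontal distance between filter_yellow and port_yellow below 0.006 m and z of filter_yellow in the frame of port_yellow below 0.013 m and (horizontal distance between filter_blue and port_blue below 0.006 m or (horizontal distance between cap_blue and port_blue below 0.006 m and z of cap_blue in the frame of port_blue below 0.013 m and angle between cap_blue's own z axis and vertical below 0.12 rad)) and (horizontal distance between filter_green and port_green below 0.006 m or (horizontal distance between cap_green and port_green below 0.006 m and z of cap_green in the frame of port_green below 0.013 m and angle between cap_green's own z axis and vertical below 0.12 rad)) and (horizontal distance between filter_yellow and port_yellow below 0.006 m or (horizontal distance between cap_yellow and port_yellow below 0.006 m and z of cap_yellow in the frame of port_yellow below 0.013 m and angle between cap_yellow's own z axis and vertical below 0.12 rad)) and ((horizontal distance between cap_blue and port_blue below 0.006 m and z of cap_blue in the frame of port_blue below 0.013 m and angle between cap_blue's own z axis and vertical below 0.12 rad) or (x of cap_blue in the frame of tray between -0.06 and 0.06 m and y of cap_blue in the frame of tray between -0.11 and 0.11 m and z of cap_blue in the frame of tray below 0.075 m and linear speed of cap_blue below 0.02 m/s)) and ((horizontal distance between cap_green and port_green below 0.006 m and z of cap_green in the frame of port_green below 0.013 m and angle between cap_green's own z axis and vertical below 0.12 rad) or (x of cap_green in the frame of tray between -0.06 and 0.06 m and y of cap_green in the frame of tray between -0.11 and 0.11 m and z of cap_green in the frame of tray below 0.075 m and linear speed of cap_green below 0.02 m/s)) and ((horizontal distance between cap_yellow and port_yellow below 0.006 m and z of cap_yellow in the frame of port_yellow below 0.013 m and angle between cap_yellow's own z axis and vertical below 0.12 rad) or (x of cap_yellow in the frame of tray between -0.06 and 0.06 m and y of cap_yellow in the frame of tray between -0.11 and 0.11 m and z of cap_yellow in the frame of tray below 0.075 m and linear speed of cap_yellow below 0.02 m/s)) and linear speed of each of filter_blue, filter_green, filter_yellow below 0.02 m/s); the robot touches nothing.
It fails at once if the jar is moved more than 30 mm (distance of jar from where it was at the start of the episode above 0.03 m).
It fails at once if the wafer box is moved more than 30 mm (distance of wafer_box from where it was at the start of the episode above 0.03 m).
It fails at once if the screwdriver is moved more than 30 mm (distance of driver from where it was at the start of the episode above 0.03 m).
Of filter_blue, filter_green, filter_yellow only 2 to 3 are there at a start; the rules pass over those that are not, and their reading is None.
At some moment in a run one of filter_blue, filter_green, filter_yellow may be knocked a few centimetres aside while the robot is not near it.
It also fails if it takes over 210 s, if anything falls off the work surface, if the arm or the gripper's body presses on something with over 40 N, if the wrist force passes 120 N, or if a joint passes its speed limit or range.

## Robot

A 6-joint arm with a two-finger parallel gripper is mounted at the origin on the work surface. World frame = base frame: x ahead of the robot, y to its left, z up, the work surface at z = 0. Lengths are in m, angles in rad, forces in N, time in s.
With the tool pointing down it reaches from about 0.425 to 0.925 m from the base axis. Payload 12.5 kg.
Tool frame: the origin (TCP) lies at the very end of the fingers, on their centre line; the grasp point (between the pads) lies 19 mm behind it; z points along the fingers, y is the line along which they close (so a half turn about z gives the same grasp; the last joint's range is limited). The gripper opens to 85 mm and grips with 20 to 120 N. Pads are 22 mm wide; open, the fingers measure 114 mm over their backs; the gripper's body (76 mm by 85 mm) begins 54 mm behind the grasp point. The pads swing forward as they close: fully open they stand 13 mm farther back than shut.
Start: joints at [1.078, 0.491, 1.559, -0, 1.092, -0.106], TCP at [0.236, 0.579, 0.231] pointing down, gripper open.
Joint ranges: [-3.1, 3.1], [-0.84, 2.19], [0.05, 2.79], [-1.13, 4.28], [0.06, 2.93], [-2.69, 2.69]. Speed limits (rad/s): [2.22, 2.22, 2.79, 3.14, 3.14, 3.14].

## Interface

Orientations are given as a unit quaternion [w, x, y, z].
In Python, from rig import readout, snapshot, camera_params, job, spot_in, masks_of gives the robot as it stands.
- The arm moves only by the tool move_arm, never from a script. Its argument "deltas" is one flat list of numbers, 7 for each row, row after row: the shift along the world's x, y, z in mm, then the turn, a rotation vector about the world's x, y, z in degrees, then the finger opening in mm, from 0 to 85.4. A call has 1 to 8 rows; each row is the pose to reach, as a shift and turn from the pose commanded when the call began; what a row does not reach only later rows make up. A row lasts 1/12 s, in which the tool goes at most 41.7 mm and 7.16 degrees, less where a joint would pass 70% of its speed; a pose out of reach is approached as far as the arm can. A call with a gripper value outside its range is refused whole. The fingers move at their own pace and stop on an object; "newtons" is the grip in N (left out, the last holds). Time passes only in rows, so rows that repeat a pose let the fingers close. It gives the time, the measured TCP pose, the force, the opening and the grip force at its end, in the units of the state.
- readout.get_state(): the state, without advancing time (a new reading comes with each control period).
- snapshot(name): name is "scene" or "top" or "wrist"; returns the picture (400x640x3 uint8, blue, green, red); there is no depth.
- camera_params(name): a dict with "fx", "fy", "cx", "cy" (pixels), "dist_coeffs" ([k1, k2, p1, p2, k3] as OpenCV has them; the pictures are not rectified), "camera_from_world" (4x4, takes a point from world to camera coordinates). Camera axes: x right, y up, looking along -z (the intrinsics and any distortion apply to the point x, -y, -z); pixel columns grow to the right and rows downward; lengths in m; the calibration is good to about 2 mm. A picture is of the moment at which its call begins: read the wrist's pose just before it. camera_params takes no time and is no camera call; for the wrist camera it gives the pose at the moment of the call.
- job.close_job(): hands the job in; it is judged then, once.
Trained networks look in the newest picture that a camera, given by its name, has taken for a name from the list of things; names that differ only in an ending like _2 or _b are one class to them, and where a whole thing is asked for, a point or a joint stands for the part that bears it (a point fixed in the world has none). Each returns a list of dicts, best first, with "p" (0 to 1); they miss things now and then, are a little off and sometimes report something else, mostly with a low value. They report only what shows in the picture. A call takes as long as a camera call.
- spot_in(camera, name): "location" ([column, row] as shares, 0 to 1, of the picture: columns of its width, rows of its height, amid what is visible of it).
- masks_of(camera, name): "mask" (400x640 bool, what is visible of it) and "location" ([column, row] as shares, 0 to 1, of the picture: columns of its width, rows of its height, amid what is visible of it).
The state is a dict: "clock": time; "joint_positions": joint angles; "qvel": joint speeds; "tau": joint torques, N m; "position": TCP position; "tool_rot": TCP orientation; "ft_force": force on the tool from outside, world axes, zero at the start; "moment": the same for the moment, N m; "gripper_width": opening from 0.0 (shut) to 1.0 (fully open); "grasp_force": force on a finger pad.
Only numpy, scipy, OpenCV 4.12 (cv2) and the standard library are available. Lean on these libraries where they do the work, as an engineer would, in place of code of your own. Each camera call takes 0.05 s, during which the arm holds its last target. There are 200 camera calls.

## Working session

There is one attempt and no reset: what is moved stays moved. The work goes in short steps, Python scripts to look and compute and a tool call to move; the robot and the scene stay as the last step left them, time stands still between calls to the robot, and variables do not carry over. Pictures are saved under pics/ and viewed, at most 14 in all, crops included, and the job is handed in when it is done.

Besides the shell and the picture viewer there is one more tool, called as a command line: name --argument value ..., lists and objects as JSON in quotes. move_arm: Moves the arm, as the interface text tells. Its arguments: {"type":"object","properties":{"deltas":{"type":"array"},"newtons":{"type":"number"}},"required":["deltas"]}

```bash
mkdir -p pics && ls && python3 - <<'E'
from rig import *
import cv2,numpy as np
s=readout.get_state();print(s)
for c in("scene","top"):
    cv2.imwrite(f"pics/{c}0.png",snapshot(c))
    p=camera_params(c);print(c,p)
    for n in "valve_grip valve_base marker manifold port_blue port_green port_yellow cap_blue cap_green cap_yellow filter_blue filter_green filter_yellow tray jar wafer_box driver".split():
        try:
            r=spot_in(c,n);print(n,[(round(q['p'],2),[round(q['location'][0]*640,1),round(q['location'][1]*400,1)]) for q in r[:3]])
        except Exception as e:print(n,e)
E
```

```text
pics
{'clock': 0.0, 'joint_positions': array([ 1.07839015e+00,  4.91562433e-01,  1.55945264e+00, -2.14322494e-05,
        1.09169467e+00, -1.05579720e-01]), 'qvel': array([-2.21060981e-04, -2.16161768e-04,  2.05144666e-04, -6.94284996e-05,
       -5.74377269e-04,  1.25735923e-04]), 'tau': array([-3.02337921e-04, -6.18436718e+01, -2.61595362e+01, -1.33593799e-04,
        4.04506020e-03,  3.08318363e-05]), 'position': array([0.23564627, 0.57863047, 0.23072485]), 'tool_rot': array([-1.55437933e-04,  1.92204709e-01,  9.81354695e-01, -5.36561735e-04]), 'ft_force': array([ 0.51833629, -0.06566996,  0.09309115]), 'moment': array([ 0.04609607,  0.02982303, -0.03279647]), 'grasp_force': 0.0, 'gripper_width': 1.0001702134257155}
scene {'fx': 454.6223821201489, 'fy': 454.6223821201489, 'cx': 317.4606826157893, 'cy': 191.10033246211248, 'dist_coeffs': array([-0.09172462,  0.        ,  0.        ,  0.        ,  0.        ]), 'camera_from_world': array([[-0.68728193,  0.72638572, -0.00270686,  0.42524909],
       [-0.4299979 , -0.40384064,  0.80747417,  0.18390315],
       [ 0.58544457,  0.5561263
[... 1326 characters left out ...]
0.49, [286.3, 199.1])]
manifold [(0.73, [285.8, 197.7]), (0.6, [164.5, 189.7]), (0.36, [393.9, 196.3])]
port_blue [(0.49, [279.0, 199.0])]
port_green [(0.46, [313.2, 206.1])]
port_yellow [(0.58, [254.9, 191.6])]
cap_blue [(0.73, [283.6, 199.0]), (0.71, [386.3, 256.3]), (0.53, [278.7, 192.5])]
cap_green [(0.44, [307.2, 199.4])]
cap_yellow [(0.53, [243.9, 187.7]), (0.15, [279.6, 194.0])]
filter_blue [(0.98, [421.1, 263.3])]
filter_green [(0.65, [337.6, 151.7]), (0.62, [385.4, 257.0]), (0.38, [394.6, 197.8])]
filter_yellow [(0.58, [340.6, 260.9]), (0.15, [162.5, 190.8])]
tray [(0.81, [219.5, 261.9])]
jar [(0.91, [338.7, 150.3])]
wafer_box [(0.68, [163.5, 191.5])]
driver [(0.77, [478.9, 237.7])]
```

```bash
python3 - <<'E'
import cv2
for c,(x0,x1,y0,y1) in {"scene":(210,510,100,340),"top":(130,510,120,300)}.items():
    i=cv2.imread(f"pics/{c}0.png")[y0:y1,x0:x1];k=2.6 if c=="scene" else 2.1
    cv2.imwrite(f"pics/{c}0c.png",cv2.resize(i,None,fx=k,fy=k,interpolation=cv2.INTER_CUBIC)[:600,:800])
E
```

```text
(no output)
```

View pics/scene0c.png

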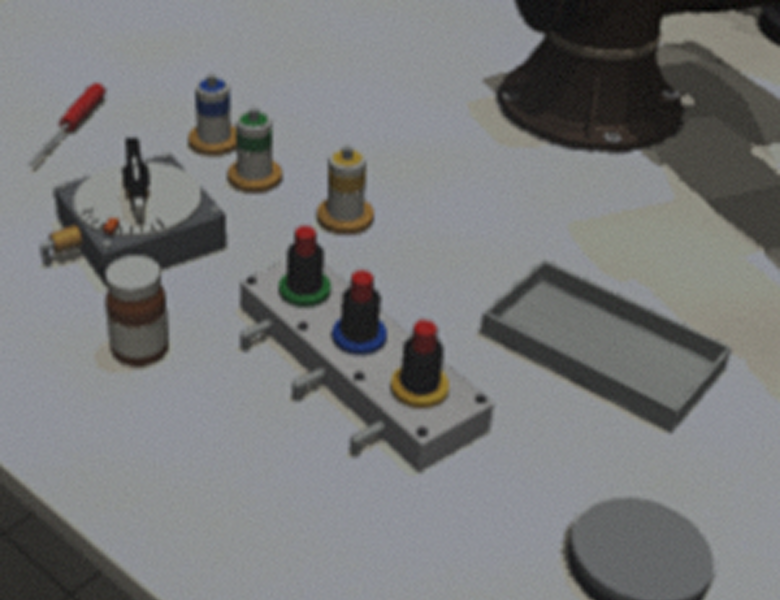

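View pics/top0c.png

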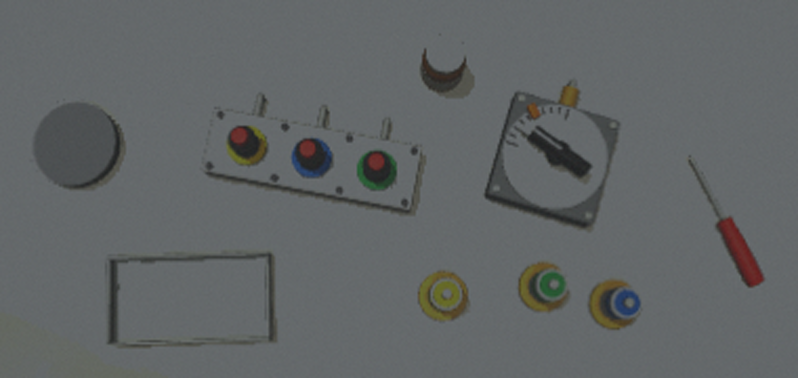

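The pictures show three filters: yellow, green and blue at the lower right in the top view. All the ports are capped, in the order yellow, blue, green from left to right. The valve pointer is past the orange tab, pointing up-left. Next I work out positions.

```bash
cat > h.py <<'E'
import numpy as np,cv2
from rig import *
def ray(cam,px,P=None):
    P=P or camera_params(cam)
    K=np.array([[P['fx'],0,P['cx']],[0,P['fy'],P['cy']],[0,0,1]])
    u=cv2.undistortPoints(np.array(px,float).reshape(-1,1,2),K,P['dist_coeffs']).reshape(-1,2)
    T=P['camera_from_world'];R,t=T[:3,:3],T[:3,3]
    return -R.T@t, (R.T@np.c_[u[:,0],-u[:,1],-np.ones(len(u))].T).T
def onz(cam,px,z,P=None):
    c,d=ray(cam,px,P); return c+d*((z-c[2])/d[:,2])[:,None]
def proj(cam,X,P=None):
    P=P or camera_params(cam);T=P['camera_from_world']
    K=np.array([[P['fx'],0,P['cx']],[0,P['fy'],P['cy']],[0,0,1]])
    q=(T[:3,:3]@np.atleast_2d(X).T).T+T[:3,3];q=q*[1,-1,-1]
    return cv2.projectPoints(q,np.zeros(3),np.zeros(3),K,P['dist_coeffs'])[0].reshape(-1,2)
HUE=dict(red=(0,6),orange=(7,17),yellow=(20,34),green=(45,80),blue=(100,125))
def blobs(img,col,smin=110,vmin=40,amin=6):
    h=cv2.cvtColor(cv2.GaussianBlur(img,(3,3),0),cv2.COLOR_BGR2HSV);a,b=HUE[col]
    m=((h[...,0]>=a)&(h[...,0]<=b)|((col=='red')&(h[...,0]>172)))&(h[...,1]>smin)&(h[...,2]>vmin)
    n,l,s,c=cv2.connectedComponentsWithStats(m.astype(np.uint8))
    return [(np.round(c[i],1),int(s[i,4]),s[i,:4].tolist()) for i in range(1,n) if s[i,4]>=amin]
E
python3 - <<'E'
from h import *
np.set_printoptions(precision=4,suppress=True)
i=cv2.imread("pics/top0.png")
Z=dict(red=.116,orange=.06,yellow=.085,green=.085,blue=.085)
for c in HUE:
    for b in blobs(i,c):print(c,b,onz('top',b[0],Z[c])[0],)
# pedestal corners (crop px) at z=.05 ; manifold corners at z=.04
f=lambda L:np.array(L)/2.1+[130,120]
print(onz('top',f([(518,94),(619,124),(589,222),(487,194)]),.05)[:,:2])
print('pointer,axis,tail',onz('top',f([(530,127),(559,152),(589,174)]),.1)[:,:2])
print('manif',onz('top',f([(213,107),(423,147),(411,208),(206,170)]),.04)[:,:2])
print('tray',onz('top',f([(110,254),(272,254),(275,341),(110,346)]),.03)[:,:2])
print('jar,box,driver',onz('top',f([(447,65),(78,145)]),.05)[:,:2],onz('top',f([(690,157),(756,285)]),.01)[:,:2])
j=cv2.imread("pics/scene0.png")
for c in HUE:
    for b in blobs(j,c):print('scene',c,b)
E
```

```text
red (array([615.1, 180.3]), 9, [614, 179, 3, 4]) [ 0.6521 -0.8518  0.116 ]
red (array([243.4, 184.2]), 43, [240, 181, 8, 7]) [0.6407 0.1992 0.116 ]
red (array([276.1, 190.4]), 45, [273, 187, 7, 8]) [0.6234 0.1105 0.116 ]
red (array([616., 190.]), 11, [615, 188, 3, 5]) [ 0.6239 -0.8515  0.116 ]
red (array([308.8, 196.4]), 48, [305, 193, 8, 8]) [0.6068 0.0223 0.116 ]
red (array([617.1, 200.4]), 11, [616, 199, 3, 4]) [ 0.5939 -0.8517  0.116 ]
red (array([618.1, 210.4]), 11, [617, 209, 3, 4]) [ 0.5652 -0.8518  0.116 ]
red (array([482.5, 240. ]), 240, [473, 224, 20, 32]) [ 0.4861 -0.447   0.116 ]
orange (array([383.5, 172.4]), 21, [381, 170, 6, 6]) [ 0.6851 -0.1901  0.06  ]
yellow (array([400.5, 165.3]), 48, [397, 161, 8, 9]) [ 0.7    -0.2349  0.085 ]
yellow (array([248.7, 191.6]), 78, [239, 181, 17, 17]) [0.6259 0.1887 0.085 ]
yellow (array([383.4, 256.9]), 119, [378, 246, 18, 22]) [ 0.4445 -0.1801  0.085 ]
yellow (array([337.4, 260.6]), 133, [330, 250, 22, 22]) [ 0.4354 -0.0546  0.085 ]
yellow (array([342. , 259.5]), 80, [337, 254, 11, 12]) [ 0.4383 -0.0671  0.085 ]
yellow (array([417.1
[... 2020 characters left out ...]
e (array([350.9, 184.1]), 10, [349, 181, 4, 7])
scene orange (array([252.2, 186.3]), 21, [250, 184, 5, 6])
scene orange (array([236. , 192.7]), 15, [232, 191, 9, 4])
scene orange (array([262.5, 217.8]), 79, [253, 213, 19, 9])
scene yellow (array([343.1, 160.6]), 28, [339, 159, 10, 4])
scene yellow (array([342.9, 170.3]), 36, [338, 168, 11, 6])
scene yellow (array([234.7, 189.5]), 10, [231, 188, 8, 4])
scene yellow (array([371.2, 250.5]), 131, [361, 243, 21, 13])
scene green (array([327.2, 212.5]), 58, [318, 208, 18, 8])
scene blue (array([291.4, 132.8]), 16, [288, 131, 8, 4])
scene blue (array([291.7, 141.4]), 25, [287, 140, 10, 4])
scene blue (array([347.9, 230.4]), 106, [338, 224, 20, 11])
```

move_arm --deltas '[128, -265, 20, 0, 0, -36, 85, 128, -265, 20, 0, 0, -36, 85, 128, -265, 20, 0, 0, -36, 85, 128, -265, 20, 0, 0, -36, 85, 128, -265, 20, 0, 0, -36, 85, 128, -265, 20, 0, 0, -36, 85, 128, -265, 20, 0, 0, -36, 85, 128, -265, 20, 0, 0, -36, 85]'

```text
clock: 2.47
position: [0.3658, 0.3095, 0.252]
tool_rot: [0.001, 0.488, 0.873, 0.0]
ft_force: [-1.1, 0.9, -0.4]
gripper_width: 0.994
grasp_force: 0.0
```

move_arm --deltas '[128, -265, 20, 0, 0, -36, 85, 128, -265, 20, 0, 0, -36, 85, 128, -265, 20, 0, 0, -36, 85, 128, -265, 20, 0, 0, -36, 85, 128, -265, 20, 0, 0, -36, 85, 128, -265, 20, 0, 0, -36, 85, 128, -265, 20, 0, 0, -36, 85, 128, -265, 20, 0, 0, -36, 85]'

```text
clock: 3.13
position: [0.4943, 0.0441, 0.2717]
tool_rot: [0.001, 0.734, 0.679, 0.0]
ft_force: [-1.2, -0.1, -0.3]
gripper_width: 0.998
grasp_force: 0.0
```

move_arm --deltas '[88, -265, 10, 0, 0, -36, 85, 88, -265, 10, 0, 0, -36, 85, 88, -265, 10, 0, 0, -36, 85, 88, -265, 10, 0, 0, -36, 85, 88, -265, 10, 0, 0, -36, 85, 88, -265, 10, 0, 0, -36, 85, 88, -265, 10, 0, 0, -36, 85, 88, -265, 10, 0, 0, -36, 85]'

```text
clock: 3.8
position: [0.5809, -0.2207, 0.2806]
tool_rot: [0.0, 0.908, 0.42, -0.0]
ft_force: [-0.2, -0.1, -0.1]
gripper_width: 0.995
grasp_force: 0.0
```

```bash
python3 - <<'E'
from h import *
np.set_printoptions(precision=4,suppress=True)
s=readout.get_state();print(s['clock'],s['position'],s['tool_rot'],s['ft_force'])
P=camera_params('wrist');i=snapshot('wrist');cv2.imwrite('pics/w1.png',i)
print(P)
for p in [(0,0),(639,0),(639,399),(0,399),(320,200)]:print(p,onz('wrist',p,.05,P))
print(proj('wrist',[.62,-.2175,.106],P))
for c in HUE:
    for b in blobs(i,c,amin=60):print(c,b,onz('wrist',b[0],.06,P))
E
```

```text
3.8 [ 0.5809 -0.2207  0.2806] [ 0.0005  0.9076  0.4197 -0.0001] [-0.2426 -0.0947 -0.1433]
{'fx': 340.3814444532953, 'fy': 340.3814444532953, 'cx': 317.1810261409348, 'cy': 201.52002649526108, 'dist_coeffs': array([-0.0153,  0.    ,  0.    ,  0.    ,  0.    ]), 'camera_from_world': array([[ 0.7617, -0.648 ,  0.003 , -0.5862],
       [ 0.6214,  0.7291, -0.2867, -0.1496],
       [ 0.1836,  0.2202,  0.958 , -0.4854],
       [ 0.    ,  0.    ,  0.    ,  1.    ]])}
(0, 0) [[0.4531 0.1117 0.05  ]]
(639, 0) [[ 0.9356 -0.2981  0.05  ]]
(639, 399) [[ 0.7158 -0.7716  0.05  ]]
(0, 399) [[ 0.0262 -0.1809  0.05  ]]
(320, 200) [[ 0.5605 -0.2506  0.05  ]]
[[346.3416 151.4923]]
red (array([389.5, 337.1]), 1066, [369, 307, 43, 61]) [[ 0.5122 -0.4444  0.06  ]]
orange (array([375.6,  79.5]), 226, [368, 69, 17, 22]) [[ 0.6872 -0.1878  0.06  ]]
yellow (array([419.8, 103.9]), 137, [408, 97, 25, 14]) [[ 0.7075 -0.2362  0.06  ]]
yellow (array([135.2, 143.2]), 407, [118, 124, 27, 43]) [[ 0.4533 -0.0725  0.06  ]]
yellow (array([109. , 148.7]), 629, [91, 133, 33, 33]) [[ 0.4274 -0.058   0.06  ]]
yellow (array([152.2, 161.1]), 62, [144, 152, 17, 16]) [[ 0.4527 -0.0973  0.06  ]]
green (array([224.4, 217.6]), 125, [209, 213, 28, 19]) [[ 0.4665 -0.1939  0.06  ]]
green (array([214.4, 238.7]), 419, [199, 227, 29, 27]) [[ 0.4395 -0.2047  0.06  ]]
blue (array([264.7, 288.6]), 233, [248, 283, 32, 18]) [[ 0.4392 -0.2901  0.06  ]]
blue (array([259.3, 311. ]), 371, [245, 301, 28, 24]) [[ 0.4127 -0.3088  0.06  ]]
```

View pics/w1.png

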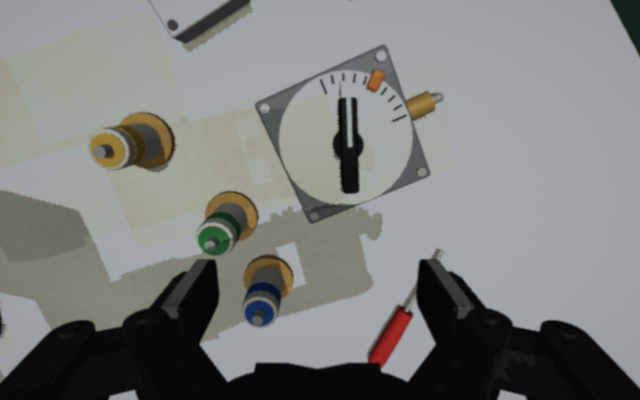

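The wrist picture shows the valve. The handle runs from (347,98) to (350,192), the tab is at (375,79), and the pedestal corners are at (258,106), (384,46), (429,178) and (310,222). The filter tops are at (109,149), (214,239) and (259,311).

```bash
python3 - <<'E'
from h import *
np.set_printoptions(precision=4,suppress=True)
P=camera_params('wrist')
c=onz('wrist',[(258,106),(384,46),(429,178),(310,222)],.05,P)[:,:2];print(c,c.mean(0))
a=lambda v:np.degrees(np.arctan2(v[1],v[0]))
print('edges x',a(c[1]-c[0]),a(c[2]-c[3]),'y-90',a(c[0]-c[3])-90,a(c[1]-c[2])-90)
h=onz('wrist',[(347,98),(350,192)],.106,P)[:,:2];print('handle',h.mean(0),a(h[0]-h[1]))
t=onz('wrist',[(375.6,80)],.06,P)[0,:2];print('tab',a(t-c.mean(0)),np.linalg.norm(t-c.mean(0)))
n=onz('wrist',[(340,82)],.08,P)[0,:2];print('nose',a(n-c.mean(0)))
print('filters y g b',onz('wrist',[(109,148.7),(214.4,238.7),(259.3,311)],.086,P)[:,:2])
E
```

```text
[[ 0.5766 -0.1261]
 [ 0.7139 -0.1657]
 [ 0.6698 -0.3076]
 [ 0.5334 -0.2607]] [ 0.6234 -0.215 ]
edges x -16.107136560337743 -18.98201775457254 y-90 -17.76881083745215 -17.275352503933362
handle [ 0.6234 -0.2127] 52.97150048802478
tab 25.385254197312648 0.06911224817742802
nose 58.03051220869691
filters y g b [[ 0.4406 -0.0629]
 [ 0.452  -0.1992]
 [ 0.4273 -0.2958]]
```

move_arm --deltas '[42, 6, -60, 0, 0, 3, 60, 42, 6, -100, 0, 0, 3, 60, 42, 6, -140, 0, 0, 3, 60, 42, 6, -170, 0, 0, 3, 60, 42, 6, -195, 0, 0, 3, 60, 42, 6, -207, 0, 0, 3, 60, 42, 6, -207, 0, 0, 3, 60, 42, 6, -207, 0, 0, 3, 60]' --newtons 40

```text
clock: 4.52
position: [0.6223, -0.2096, 0.0755]
tool_rot: [0.0, 0.895, 0.445, 0.0]
ft_force: [-0.4, -0.3, 0.2]
gripper_width: 0.702
grasp_force: 0.0
```

move_arm --deltas '[0, 0, 0, 0, 0, 0, 30, 0, 0, 0, 0, 0, 0, 20, 0, 0, 0, 0, 0, 0, 10, 0, 0, 0, 0, 0, 0, 10, 0, 0, 0, 0, 0, 0, 10, 0, 0, 0, 0, 0, 0, 10]' --newtons 40

```text
clock: 5.02
position: [0.6264, -0.2133, 0.0773]
tool_rot: [0.006, 0.896, 0.445, 0.004]
ft_force: [20.0, -13.5, -3.1]
gripper_width: 0.176
grasp_force: 46.2
```

move_arm --deltas '[3, -2, 0, 0, 0, 0, 10, 6, -4, 0, 0, 0, 0, 10, 6, -4, 0, 0, 0, 0, 10, 6, -4, 0, 0, 0, 0, 10]'

```text
clock: 5.35
position: [0.6267, -0.2135, 0.0771]
tool_rot: [-0.001, 0.896, 0.445, -0.0]
ft_force: [-13.1, 6.6, 19.2]
gripper_width: 0.182
grasp_force: 49.2
```

move_arm --deltas '[-2, 1, 3, 0, 0, -6, 10, -2, 1, 3, 0, 0, -12, 10, -2, 1, 3, 0, 0, -18, 10, -2, 1, 3, 0, 0, -24, 10, -2, 1, 3, 0, 0, -24, 10]'

```text
clock: 5.77
position: [0.6277, -0.2148, 0.0775]
tool_rot: [0.002, 0.969, 0.246, 0.002]
ft_force: [14.4, -9.5, -16.8]
gripper_width: 0.181
grasp_force: 43.9
```

move_arm --deltas '[1, -1, -1, 0, 0, -6, 10, 1, -1, -1, 0, 0, -12, 10, 1, -1, -1, 0, 0, -18, 10, 1, -1, -1, 0, 0, -24, 10, 1, -1, -1, 0, 0, -30, 10, 1, -1, -1, 0, 0, -36, 10, 1, -1, -1, 0, 0, -42, 10, 1, -1, -1, 0, 0, -42, 10]'

```text
clock: 6.43
position: [0.6283, -0.218, 0.0774]
tool_rot: [0.002, 0.993, -0.118, 0.003]
ft_force: [6.6, -20.8, -10.3]
gripper_width: 0.178
grasp_force: 44.9
```

move_arm --deltas '[0, 0, 0, 0, 0, -5, 10, 0, 0, 0, 0, 0, -6, 10, 0, 0, 0, 0, 0, -6, 10]'

```text
clock: 6.68
position: [0.6282, -0.2183, 0.0774]
tool_rot: [0.003, 0.986, -0.166, 0.003]
ft_force: [5.3, -22.1, -9.9]
gripper_width: 0.18
grasp_force: 54.4
```

```bash
python3 - <<'E'
from h import *
s=readout.get_state();q=s['tool_rot'];print(s['position'],2*np.degrees(np.arctan2(q[2],q[1]))-90,s['moment'],s['ft_force'])
E
```

```text
[ 0.62823917 -0.21826389  0.07744284] -109.13586940789291 [-3.30526445 -0.88771034  1.2846952 ] [  5.29711455 -22.09075295  -9.93196431]
```

move_arm --deltas '[0, 0, 0, 0, 0, 0, 50, 0, 0, 0, 0, 0, 0, 60, 0, 0, 0, 0, 0, 0, 60, 0, 0, 30, 0, 0, 0, 60, 0, 0, 60, 0, 0, 0, 60, 0, 0, 100, 0, 0, 0, 60, 0, 0, 140, 0, 0, 7, 60, 0, 0, 180, 0, 0, 14, 60]'

```text
clock: 7.35
position: [0.6264, -0.2135, 0.2588]
tool_rot: [-0.0, 0.999, -0.042, 0.0]
ft_force: [0.4, 0.4, -0.3]
gripper_width: 0.698
grasp_force: 0.0
```

move_arm --deltas '[-14, 135, 20, 0, 0, 42, 60, -14, 135, 20, 0, 0, 42, 60, -14, 135, 20, 0, 0, 42, 60, -14, 135, 20, 0, 0, 42, 60, -14, 135, 20, 0, 0, 42, 60, -14, 135, 20, 0, 0, 42, 60]'

```text
clock: 7.85
position: [0.6125, -0.0773, 0.2774]
tool_rot: [0.0, 0.947, 0.32, 0.001]
ft_force: [0.4, -1.0, -0.1]
gripper_width: 0.704
grasp_force: 0.0
```

move_arm --deltas '[-14, 135, 0, 0, 0, 42, 60, -14, 135, 0, 0, 0, 42, 60, -14, 135, 0, 0, 0, 42, 60, -14, 135, 0, 0, 0, 42, 60, -14, 135, 0, 0, 0, 42, 60, -14, 135, 0, 0, 0, 42, 60, -14, 135, 0, 0, 0, 42, 60, -14, 135, 0, 0, 0, 42, 60]'

```text
clock: 8.52
position: [0.5986, 0.0561, 0.2767]
tool_rot: [0.0, 0.774, 0.634, 0.0]
ft_force: [-0.6, 0.3, 0.9]
gripper_width: 0.7
grasp_force: 0.0
```

```bash
cat > look.py <<'E'
from h import *
import sys
np.set_printoptions(precision=4,suppress=True)
s=readout.get_state();q=s['tool_rot'];print(s['clock'],s['position'],'phi',2*np.degrees(np.arctan2(q[2],q[1]))-90,'w',s['gripper_width'],s['ft_force'])
P=camera_params('wrist');i=snapshot('wrist');cv2.imwrite(f'pics/{sys.argv[1]}.png',i)
Z=dict(red=.114,orange=.06,yellow=.086,green=.086,blue=.086)
for c in HUE:
    for b in blobs(i,c,amin=60):print(c,b,onz('wrist',b[0],Z[c],P)[0,:2])
E
python3 look.py w2
```

```text
8.5167 [0.5986 0.0561 0.2767] phi -11.3397331045105 w 0.6996961782032153 [-0.5663  0.3277  0.908 ]
red (array([334. ,   7.6]), 434, [320, 0, 30, 19]) [0.6414 0.1958]
red (array([333.7, 114.6]), 601, [320, 101, 28, 28]) [0.6257 0.1135]
red (array([332.6, 209.8]), 528, [321, 196, 25, 28]) [0.6087 0.0277]
orange (array([463.3, 239.2]), 792, [446, 224, 50, 44]) [ 0.7483 -0.0546]
yellow (array([329.3,  29.7]), 872, [306, 0, 52, 49]) [0.6366 0.1853]
yellow (array([198.4, 275.4]), 118, [193, 261, 13, 24]) [ 0.4499 -0.0268]
yellow (array([256.8, 340.4]), 215, [239, 334, 35, 15]) [ 0.4916 -0.122 ]
green (array([329.1, 184.7]), 584, [308, 171, 45, 38]) [0.6097 0.0454]
blue (array([328.7, 109.5]), 916, [306, 87, 50, 51]) [0.6231 0.1176]
```

View pics/w2.png

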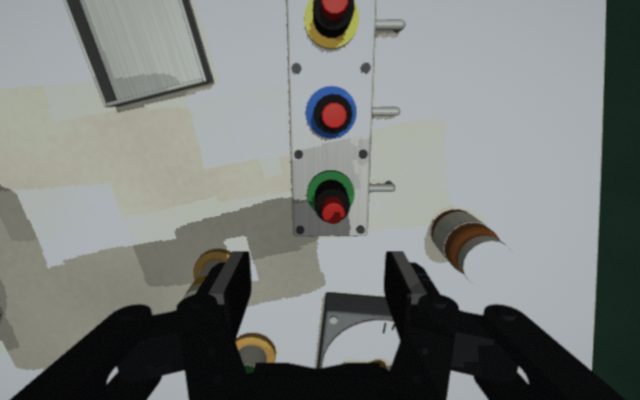

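The wrist picture shows the knobs at (334,8) yellow, (334,115) blue and (333,210) green, with the tray at the upper left. I'll take the green cap first.

move_arm --deltas '[10, -31, -40, 0, 0, 0.5, 60, 10, -31, -80, 0, 0, 0.5, 60, 10, -31, -120, 0, 0, 0.5, 60, 10, -31, -160, 0, 0, 0.5, 60, 10, -31, -190, 0, 0, 0.5, 60, 10, -31, -208, 0, 0, 0.5, 60, 10, -31, -215, 0, 0, 0.5, 60, 10, -31, -215, 0, 0, 0.5, 60]'

```text
clock: 9.23
position: [0.6082, 0.0247, 0.06]
tool_rot: [-0.001, 0.771, 0.637, -0.001]
ft_force: [-0.3, 0.5, -0.1]
gripper_width: 0.699
grasp_force: 0.0
```

move_arm --deltas '[0, 0, 0, 0, 0, 0, 45, 0, 0, 0, 0, 0, 0, 36, 0, 0, 0, 0, 0, 0, 32, 0, 0, 0, 0, 0, 0, 30, 0, 0, 0, 0, 0, 0, 30, 0, 0, 0, 0, 0, 0, 30]' --newtons 40

```text
clock: 9.73
position: [0.6086, 0.0249, 0.0632]
tool_rot: [0.0, 0.77, 0.638, 0.0]
ft_force: [-5.2, 1.4, 6.6]
gripper_width: 0.427
grasp_force: 40.5
```

move_arm --deltas '[0, 0, 15, 0, 0, 0, 30, 0, 0, 40, 0, 0, 0, 30, 0, 0, 70, 0, 0, 0, 30, 0, 0, 100, 0, 0, 0, 30, -15, 15, 110, 0, 0, 0, 30, -40, 40, 110, 0, 0, 0, 30, -65, 65, 110, 0, 0, 0, 30, -90, 90, 110, 0, 0, 0, 30]'

```text
clock: 10.4
position: [0.518, 0.1155, 0.173]
tool_rot: [0.001, 0.77, 0.638, 0.001]
ft_force: [0.4, 1.3, -1.1]
gripper_width: 0.422
grasp_force: 40.3
```

move_arm --deltas '[-28, 28, 0, 0, 0, 0, 30, -56, 56, 0, 0, 0, 0, 30, -84, 90, 0, 0, 0, 0, 30, -84, 90, -40, 0, 0, 0, 30, -84, 90, -80, 0, 0, 0, 30, -84, 90, -115, 0, 0, 0, 30, -84, 90, -140, 0, 0, 0, 30, -84, 90, -148, 0, 0, 0, 30]'

```text
clock: 11.07
position: [0.4342, 0.2048, 0.0215]
tool_rot: [-0.0, 0.77, 0.638, -0.001]
ft_force: [0.1, 0.2, -1.1]
gripper_width: 0.426
grasp_force: 40.2
```

move_arm --deltas '[0, 0, 0, 0, 0, 0, 30, 0, 0, 0, 0, 0, 0, 40, 0, 0, 0, 0, 0, 0, 52, 0, 0, 0, 0, 0, 0, 60, 0, 0, 40, 0, 0, 0, 60, 0, 0, 80, 0, 0, 0, 60, 0, 0, 120, 0, 0, 0, 60, 0, 0, 150, 0, 0, 0, 60]'

```text
clock: 11.73
position: [0.435, 0.2049, 0.1775]
tool_rot: [0.001, 0.77, 0.638, 0.002]
ft_force: [0.2, 0.7, 0.7]
gripper_width: 0.703
grasp_force: 0.0
```

move_arm --deltas '[36, -17, 0, 0, 0, 0, 60, 72, -34, 0, 0, 0, 0, 60, 108, -51, 0, 0, 0, 0, 60, 144, -68, 0, 0, 0, 0, 60, 180, -85, 0, 0, 0, 0, 60, 191, -91, 0, 0, 0, 0, 60, 191, -91, -30, 0, 0, 0, 60, 191, -91, -60, 0, 0, 0, 60]'

```text
clock: 12.4
position: [0.6274, 0.1131, 0.1152]
tool_rot: [0.002, 0.77, 0.638, 0.002]
ft_force: [0.3, 1.1, -1.0]
gripper_width: 0.705
grasp_force: 0.0
```

move_arm --deltas '[0, 0, -30, 0, 0, 0, 60, 0, 0, -45, 0, 0, 0, 60, 0, 0, -52, 0, 0, 0, 60, 0, 0, -52, 0, 0, 0, 45, 0, 0, -52, 0, 0, 0, 36, 0, 0, -52, 0, 0, 0, 30, 0, 0, -52, 0, 0, 0, 30, 0, 0, -52, 0, 0, 0, 30]'

```text
clock: 13.07
position: [0.6259, 0.114, 0.0629]
tool_rot: [0.0, 0.77, 0.638, 0.001]
ft_force: [-5.1, 0.4, 7.8]
gripper_width: 0.428
grasp_force: 40.8
```

move_arm --deltas '[0, 0, 15, 0, 0, 0, 30, 0, 0, 40, 0, 0, 0, 30, 0, 0, 70, 0, 0, 0, 30, 0, 0, 100, 0, 0, 0, 30, -15, 12, 110, 0, 0, 0, 30, -40, 33, 110, 0, 0, 0, 30, -65, 53, 110, 0, 0, 0, 30, -92, 75, 110, 0, 0, 0, 30]'

```text
clock: 13.73
position: [0.5334, 0.1892, 0.1725]
tool_rot: [0.001, 0.77, 0.638, 0.001]
ft_force: [0.6, 0.4, -1.2]
gripper_width: 0.426
grasp_force: 40.3
```

move_arm --deltas '[-28, 24, 0, 0, 0, 0, 30, -56, 48, 0, 0, 0, 0, 30, -84, 70, 0, 0, 0, 0, 30, -100, 82, -40, 0, 0, 0, 30, -100, 82, -80, 0, 0, 0, 30, -100, 82, -115, 0, 0, 0, 30, -100, 82, -140, 0, 0, 0, 30, -100, 82, -148, 0, 0, 0, 30]'

```text
clock: 14.4
position: [0.433, 0.2707, 0.0209]
tool_rot: [-0.0, 0.77, 0.639, -0.001]
ft_force: [-0.0, -0.3, -0.7]
gripper_width: 0.424
grasp_force: 40.3
```

move_arm --deltas '[0, 0, 0, 0, 0, 0, 30, 0, 0, 0, 0, 0, 0, 40, 0, 0, 0, 0, 0, 0, 52, 0, 0, 0, 0, 0, 0, 60, 0, 0, 40, 0, 0, 0, 60, 0, 0, 80, 0, 0, 0, 60, 0, 0, 120, 0, 0, 0, 60, 0, 0, 150, 0, 0, 0, 60]'

```text
clock: 15.07
position: [0.4341, 0.271, 0.1777]
tool_rot: [0.001, 0.77, 0.638, 0.002]
ft_force: [0.2, 0.8, 0.0]
gripper_width: 0.701
grasp_force: 0.0
```

Yellow cap at (0.6427, 0.202).

move_arm --deltas '[38, -12, 0, 0, 0, 0, 60, 76, -25, 0, 0, 0, 0, 60, 114, -38, 0, 0, 0, 0, 60, 152, -50, 0, 0, 0, 0, 60, 190, -63, 0, 0, 0, 0, 60, 209, -69, 0, 0, 0, 0, 60, 209, -69, -30, 0, 0, 0, 60, 209, -69, -60, 0, 0, 0, 60]'

```text
clock: 15.73
position: [0.6448, 0.2011, 0.1152]
tool_rot: [0.001, 0.77, 0.638, 0.003]
ft_force: [0.5, 0.7, -0.5]
gripper_width: 0.703
grasp_force: 0.0
```

move_arm --deltas '[0, 0, -30, 0, 0, 0, 60, 0, 0, -45, 0, 0, 0, 60, 0, 0, -52, 0, 0, 0, 60, 0, 0, -52, 0, 0, 0, 45, 0, 0, -52, 0, 0, 0, 36, 0, 0, -52, 0, 0, 0, 30, 0, 0, -52, 0, 0, 0, 30, 0, 0, -52, 0, 0, 0, 30]'

```text
clock: 16.4
position: [0.6431, 0.202, 0.063]
tool_rot: [0.0, 0.77, 0.638, 0.001]
ft_force: [-4.3, 0.2, 7.5]
gripper_width: 0.424
grasp_force: 40.7
```

move_arm --deltas '[0, 0, 15, 0, 0, 0, 30, 0, 0, 40, 0, 0, 0, 30, 0, 0, 70, 0, 0, 0, 30, 0, 0, 100, 0, 0, 0, 30, -20, 12, 110, 0, 0, 0, 30, -50, 32, 110, 0, 0, 0, 30, -80, 52, 110, 0, 0, 0, 30, -109, 70, 110, 0, 0, 0, 30]'

```text
clock: 17.07
position: [0.5327, 0.2725, 0.1724]
tool_rot: [0.0, 0.77, 0.638, 0.001]
ft_force: [1.1, 0.4, -0.8]
gripper_width: 0.42
grasp_force: 40.2
```

move_arm --deltas '[-32, 22, 0, 0, 0, 0, 30, -64, 43, 0, 0, 0, 0, 30, -92, 60, 0, 0, 0, 0, 30, -100, 65, -40, 0, 0, 0, 30, -100, 65, -80, 0, 0, 0, 30, -100, 65, -115, 0, 0, 0, 30, -100, 65, -140, 0, 0, 0, 30, -100, 65, -148, 0, 0, 0, 30]'

```text
clock: 17.73
position: [0.4329, 0.3364, 0.0207]
tool_rot: [-0.0, 0.77, 0.638, -0.002]
ft_force: [-0.5, 0.0, -0.9]
gripper_width: 0.426
grasp_force: 40.2
```

move_arm --deltas '[0, 0, 0, 0, 0, 0, 30, 0, 0, 0, 0, 0, 0, 40, 0, 0, 0, 0, 0, 0, 52, 0, 0, 0, 0, 0, 0, 60, 0, 0, 40, 0, 0, 0, 60, 0, 0, 80, 0, 0, 0, 60, 0, 0, 120, 0, 0, 0, 60, 0, 0, 150, 0, 0, 0, 60]'

```text
clock: 18.4
position: [0.4342, 0.337, 0.1778]
tool_rot: [0.0, 0.77, 0.638, 0.002]
ft_force: [0.6, 1.3, 0.1]
gripper_width: 0.703
grasp_force: 0.0
```

```bash
python3 - <<'E'
from h import *
np.set_printoptions(precision=4,suppress=True)
i=snapshot('top');cv2.imwrite('pics/top1.png',i)
for c in ('red','yellow','green','blue'):
    for b in blobs(i,c,amin=25):
        if b[0][0]<600:print(c,b,onz('top',b[0],.085)[0,:2])
cv2.imwrite('pics/top1c.png',cv2.resize(i[120:300,130:510],None,fx=2.1,fy=2.1,interpolation=cv2.INTER_CUBIC))
E
```

```text
red (array([482.5, 240. ]), 240, [473, 224, 20, 32]) [ 0.4884 -0.4584]
red (array([195.8, 262.1]), 52, [192, 258, 8, 9]) [0.4323 0.3295]
red (array([219.8, 261.7]), 43, [217, 258, 7, 8]) [0.4334 0.264 ]
red (array([243.6, 261.4]), 50, [240, 258, 8, 8]) [0.4341 0.1994]
yellow (array([400.5, 165.2]), 47, [397, 161, 8, 9]) [ 0.7003 -0.2349]
yellow (array([247.1, 188.9]), 197, [239, 180, 18, 18]) [0.6335 0.1933]
yellow (array([383.5, 256.9]), 121, [378, 246, 18, 22]) [ 0.4445 -0.1804]
yellow (array([338.3, 259.8]), 122, [332, 249, 21, 22]) [ 0.4375 -0.057 ]
yellow (array([344. , 258.6]), 80, [339, 253, 11, 12]) [ 0.4407 -0.0726]
yellow (array([417.1, 264.4]), 120, [411, 254, 16, 22]) [ 0.4233 -0.2721]
green (array([308.8, 200.7]), 140, [301, 192, 17, 17]) [0.6    0.0226]
green (array([392. , 255.3]), 52, [388, 250, 10, 11]) [ 0.4487 -0.2038]
blue (array([277.9, 194.7]), 197, [269, 186, 19, 18]) [0.617  0.1079]
blue (array([427.8, 263.9]), 72, [423, 259, 11, 11]) [ 0.4244 -0.3018]
blue (array([  8.8, 381.8]), 665, [0, 363, 19, 37]) [0.1017 0.8448]
```

View pics/top1c.png

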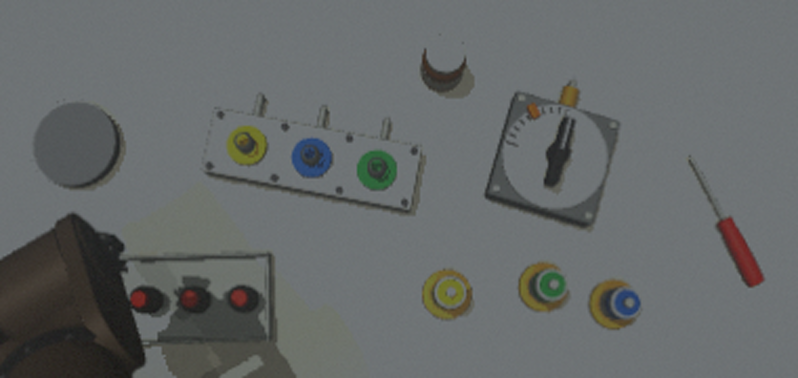

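The top picture shows all three caps upright in the tray at about (145, 195, 240; 298) in the crop. The spigots are bare and the pointer is at shut. Next I look at the yellow filter.

move_arm --deltas '[0, -40, 40, 0, 0, 0, 80, 0, -80, 70, 0, 0, 0, 80, 0, -120, 80, 0, 0, 0, 80, 0, -160, 80, 0, 0, 0, 80, 0, -200, 80, 0, 0, 0, 80, 0, -240, 80, 0, 0, 0, 80, 0, -280, 80, 0, 0, 0, 80, 0, -320, 80, 0, 0, 0, 80]'

```text
clock: 19.12
position: [0.4332, 0.0268, 0.2545]
tool_rot: [0.001, 0.77, 0.638, 0.001]
ft_force: [1.5, -0.2, 0.4]
gripper_width: 0.938
grasp_force: 0.0
```

move_arm --deltas '[0, -40, 0, 0, 0, 0, 80, 0, -80, 0, 0, 0, 0, 80, 0, -120, 0, 0, 0, 0, 80, 0, -145, 0, 0, 0, 0, 80, 0, -150, 0, 0, 0, 0, 80, 0, -150, 0, 0, 0, 0, 80]'

```text
clock: 19.62
position: [0.4336, -0.1227, 0.2539]
tool_rot: [0.001, 0.771, 0.637, 0.0]
ft_force: [0.0, 0.2, -1.0]
gripper_width: 0.941
grasp_force: 0.0
```

```bash
python3 look.py w3
```

```text
19.6167 [ 0.4336 -0.1227  0.2539] phi -10.829745260336992 w 0.9409040011583073 [ 0.0424  0.1974 -0.9541]
orange (array([631.7,  55.3]), 860, [616, 25, 24, 62]) [ 0.7444 -0.0653]
orange (array([568.5, 191.5]), 276, [557, 183, 24, 19]) [ 0.6875 -0.1883]
yellow (array([313.4, 127.5]), 68, [304, 120, 23, 25]) [ 0.4407 -0.0732]
yellow (array([329. , 145.8]), 841, [311, 129, 37, 36]) [ 0.4516 -0.092 ]
yellow (array([580.6, 226. ]), 74, [573, 223, 15, 8]) [ 0.6818 -0.216 ]
yellow (array([330.9, 283.4]), 327, [312, 276, 42, 20]) [ 0.4283 -0.2311]
green (array([470.4,   5.4]), 486, [448, 0, 47, 15]) [ 0.5862 -0.0007]
green (array([347.4, 253.2]), 495, [333, 241, 31, 29]) [ 0.4505 -0.2007]
blue (array([337.3, 311.9]), 300, [322, 305, 33, 18]) [ 0.4289 -0.266 ]
blue (array([339.7, 336.9]), 425, [326, 327, 29, 24]) [ 0.4261 -0.2976]
```

View pics/w3.png

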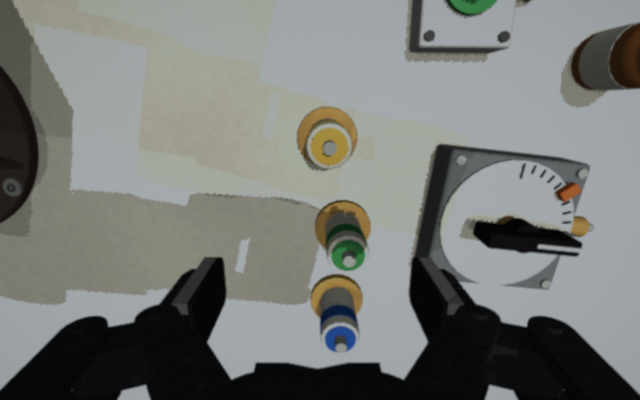

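The yellow filter has been knocked to about (0.452,-0.092), at pixel (329,146). I check that it is at rest.

```bash
python3 look.py w3b | grep -E "^yellow|phi"
```

```text
19.6667 [ 0.4335 -0.1216  0.2538] phi -10.75752140748314 w 0.9372670001081653 [ 0.2906 -0.41   -0.3357]
yellow (array([345.4, 128.7]), 95, [329, 120, 27, 21]) [ 0.4686 -0.0784]
yellow (array([329.4, 147.1]), 840, [312, 130, 36, 36]) [ 0.4515 -0.0919]
yellow (array([580.7, 227.8]), 84, [573, 224, 15, 9]) [ 0.6818 -0.2163]
yellow (array([331.1, 284.3]), 335, [313, 277, 40, 21]) [ 0.4283 -0.2309]
```

move_arm --deltas '[9, 15, -35, 0, 0, 0, 72, 18, 30, -70, 0, 0, 0, 72, 18, 30, -105, 0, 0, 0, 72, 18, 30, -140, 0, 0, 0, 72, 18, 30, -170, 0, 0, 0, 72, 18, 30, -195, 0, 0, 0, 72, 18, 30, -208, 0, 0, 0, 72, 18, 30, -212, 0, 0, 0, 72]'

```text
clock: 20.38
position: [0.4511, -0.0897, 0.0397]
tool_rot: [-0.001, 0.769, 0.639, -0.001]
ft_force: [0.0, 0.1, 1.0]
gripper_width: 0.843
grasp_force: 0.0
```

move_arm --deltas '[0, 0, 0, 0, 0, 0, 55, 0, 0, 0, 0, 0, 0, 45, 0, 0, 0, 0, 0, 0, 40, 0, 0, 0, 0, 0, 0, 36, 0, 0, 0, 0, 0, 0, 36, 0, 0, 0, 0, 0, 0, 36]' --newtons 60

```text
clock: 20.88
position: [0.4522, -0.0913, 0.0425]
tool_rot: [0.001, 0.77, 0.638, 0.001]
ft_force: [0.4, 4.3, 8.7]
gripper_width: 0.49
grasp_force: 60.9
```

move_arm --deltas '[0, 0, 25, 0, 0, 0, 36, 0, 0, 60, 0, 0, 0, 36, 0, 0, 95, 0, 0, 0, 36, 0, 0, 130, 0, 0, 0, 36, 0, 0, 150, 0, 0, 0, 36, 0, 0, 150, 0, 0, 0, 36]'

```text
clock: 21.38
position: [0.453, -0.0918, 0.1958]
tool_rot: [0.003, 0.77, 0.638, 0.002]
ft_force: [0.9, 0.3, -1.3]
gripper_width: 0.49
grasp_force: 61.4
```

```bash
python3 look.py w4
```

```text
21.3833 [ 0.453  -0.0918  0.1958] phi -10.65785005527691 w 0.4895044994783458 [ 0.9069  0.332  -1.3156]
orange (array([600.9,  89. ]), 200, [592, 66, 25, 56]) [ 0.6917 -0.0525]
orange (array([588.4, 244.7]), 371, [575, 235, 27, 22]) [ 0.6873 -0.1884]
yellow (array([268. , 235.7]), 67, [262, 225, 14, 23]) [ 0.4104 -0.1147]
yellow (array([317.3, 252.9]), 2072, [262, 234, 112, 59]) [ 0.4463 -0.137 ]
yellow (array([600.5, 278.5]), 83, [593, 275, 15, 9]) [ 0.6786 -0.2068]
yellow (array([317.2, 320. ]), 4602, [269, 285, 98, 81]) [ 0.4344 -0.1998]
green (array([476.3,  23.8]), 1651, [448, 0, 70, 45]) [0.5836 0.0093]
```

View pics/w4.png

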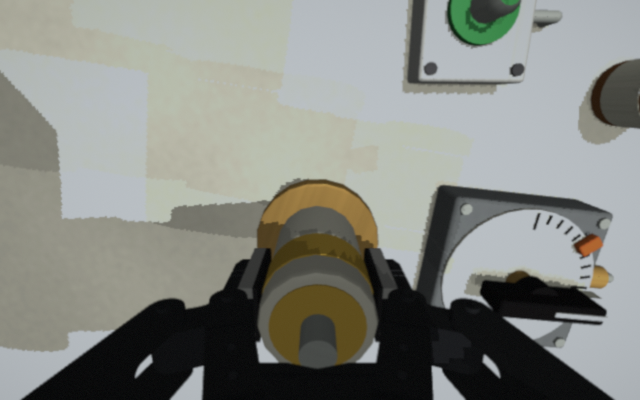

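```bash
python3 - <<'E'
from h import *
np.set_printoptions(precision=4,suppress=True)
P=camera_params('wrist');p=readout.get_state()['position']
a=np.linspace(0,6.28,200)
for dz,r in((.012-.0425,.034),(.085-.0425,.0215)):
    q=proj('wrist',np.c_[p[0]+r*np.cos(a),p[1]+r*np.sin(a),np.full(200,p[2]+dz)],P)
    print(q.min(0),q.max(0))
i=cv2.imread('pics/w2.png')
h=cv2.cvtColor(i,cv2.COLOR_BGR2HSV)
m=((h[...,0]>100)&(h[...,0]<125)&(h[...,1]>110)).astype(np.uint8)
c=max(cv2.findContours(m,0,1)[0],key=cv2.contourArea)
print(cv2.fitEllipse(cv2.convexHull(c)))
E
```

```text
[254.0544 179.4125] [377.4043 293.6866]
[254.3784 266.8161] [378.429 372.638]
((330.6926574707031, 111.80811309814453), (49.43160629272461, 51.215694427490234), 7.220626354217529)
```

```bash
python3 - <<'E'
from h import *
from scipy.spatial.transform import Rotation as R
np.set_printoptions(precision=4,suppress=True)
P=camera_params('wrist');s=readout.get_state()
def M(p,q):
    T=np.eye(4);T[:3,:3]=R.from_quat(np.r_[q[1:],q[0]]).as_matrix();T[:3,3]=p;return T
C=P['camera_from_world']@M(s['position'],s['tool_rot'])
a=np.radians((90-11.34)/2)
P2=dict(P,camera_from_world=C@np.linalg.inv(M([.5986,.0561,.2767],[0,np.cos(a),np.sin(a),0])))
print(onz('wrist',[(330.7,111.8)],.048,P2), onz('wrist',[(333.7,114.6)],.114,P2))
E
```

```text
[[0.6257 0.1135 0.048 ]] [[0.6257 0.1134 0.114 ]]
```

move_arm --deltas '[20, 30, 0, 0, 0, 0, 36, 40, 62, 0, 0, 0, 0, 36, 60, 94, 0, 0, 0, 0, 36, 80, 126, 0, 0, 0, 0, 36, 100, 158, 0, 0, 0, 0, 36, 120, 190, 0, 0, 0, 0, 36, 140, 220, 0, 0, 0, 0, 36, 155, 245, 0, 0, 0, 0, 36]'

```text
clock: 22.1
position: [0.6073, 0.1558, 0.1893]
tool_rot: [-0.001, 0.77, 0.639, -0.001]
ft_force: [0.6, -1.0, -1.4]
gripper_width: 0.489
grasp_force: 61.5
```

move_arm --deltas '[15, 24, 0, 0, 0, 0, 36, 30, 45, -10, 0, 0, 0, 36, 35, 49, -30, 0, 0, 0, 36, 35, 49, -48, 0, 0, 0, 36, 35, 49, -48, 0, 0, 0, 36, 35, 49, -48, 0, 0, 0, 36]'

```text
clock: 22.6
position: [0.6409, 0.2024, 0.1412]
tool_rot: [-0.001, 0.77, 0.638, -0.002]
ft_force: [0.8, -0.3, -1.8]
gripper_width: 0.489
grasp_force: 61.5
```

move_arm --deltas '[2, 0, 0, 0, 0, 0, 36, 2, 0, -8, 0, 0, 0, 36, 2, 0, -16, 0, 0, 0, 36, 2, 0, -24, 0, 0, 0, 36, 2, 0, -32, 0, 0, 0, 36, 2, 0, -40, 0, 0, 0, 36, 2, 0, -46, 0, 0, 0, 36, 2, 0, -46, 0, 0, 0, 36]'

```text
clock: 23.27
position: [0.6432, 0.2024, 0.0956]
tool_rot: [-0.0, 0.77, 0.638, -0.001]
ft_force: [-2.2, 1.4, -2.9]
gripper_width: 0.49
grasp_force: 61.5
```

Sliding on freely. Press home.

move_arm --deltas '[0, 0, -3, 0, 0, 0, 36, 0, 0, -6, 0, 0, 0, 36, 0, 0, -8, 0, 0, 0, 36, 0, 0, -8, 0, 0, 0, 36]'

```text
clock: 23.6
position: [0.6435, 0.203, 0.0906]
tool_rot: [-0.0, 0.77, 0.638, 0.0]
ft_force: [-8.0, 2.2, 9.4]
gripper_width: 0.492
grasp_force: 62.6
```

move_arm --deltas '[0, 0, 4, 0, 0, 0, 45, 0, 0, 4, 0, 0, 0, 58, 0, 0, 4, 0, 0, 0, 72, 0, 0, 30, 0, 0, 0, 72, 0, 0, 65, 0, 0, 0, 72, 0, 0, 100, 0, 0, 0, 72, -10, -16, 135, 0, 0, 0, 72, -30, -46, 150, 0, 0, 0, 72]'

```text
clock: 24.27
position: [0.6158, 0.1579, 0.2435]
tool_rot: [0.002, 0.769, 0.639, 0.003]
ft_force: [1.0, -1.0, 0.2]
gripper_width: 0.842
grasp_force: 0.0
```

move_arm --deltas '[-21, -33, 4, 0, 0, 0, 72, -42, -66, 8, 0, 0, 0, 72, -63, -99, 12, 0, 0, 0, 72, -84, -132, 14, 0, 0, 0, 72, -105, -165, 14, 0, 0, 0, 72, -126, -198, 14, 0, 0, 0, 72, -147, -231, 14, 0, 0, 0, 72, -168, -262, 14, 0, 0, 0, 72]'

```text
clock: 24.93
position: [0.4447, -0.107, 0.2535]
tool_rot: [0.001, 0.77, 0.638, 0.0]
ft_force: [1.4, -0.0, 0.8]
gripper_width: 0.845
grasp_force: 0.0
```

```bash
python3 look.py w5
```

```text
24.9333 [ 0.4447 -0.107   0.2535] phi -10.660021747475085 w 0.8445560689980947 [ 1.3663 -0.0131  0.7757]
orange (array([622.7,  74.5]), 1266, [604, 43, 36, 64]) [ 0.7476 -0.0645]
orange (array([557.4, 208.5]), 264, [546, 200, 23, 19]) [ 0.6874 -0.1884]
yellow (array([353.1, 226. ]), 72, [348, 220, 12, 12]) [ 0.472  -0.1572]
yellow (array([570.2, 241.1]), 75, [563, 238, 15, 8]) [ 0.6831 -0.2139]
yellow (array([324.7, 295.5]), 311, [306, 288, 42, 20]) [ 0.431 -0.228]
green (array([459.4,  17.8]), 1152, [435, 0, 59, 35]) [0.5871 0.0078]
green (array([333.1, 245.5]), 66, [319, 240, 30, 17]) [ 0.4493 -0.1739]
green (array([338.8, 268.6]), 468, [324, 257, 31, 28]) [ 0.4506 -0.2001]
blue (array([330.2, 325.5]), 316, [314, 319, 34, 17]) [ 0.4302 -0.2653]
blue (array([331.9, 350.7]), 408, [318, 341, 29, 25]) [ 0.4263 -0.2979]
```

move_arm --deltas '[2, -30, 0, 0, 0, 0, 72, 4, -60, -10, 0, 0, 0, 72, 6, -90, -25, 0, 0, 0, 72, 6, -93, -60, 0, 0, 0, 72, 6, -93, -95, 0, 0, 0, 72, 6, -93, -120, 0, 0, 0, 72, 6, -93, -120, 0, 0, 0, 72]'

```text
clock: 25.57
position: [0.4502, -0.198, 0.1295]
tool_rot: [-0.003, 0.77, 0.638, -0.001]
ft_force: [-0.6, 0.5, -0.3]
gripper_width: 0.843
grasp_force: 0.0
```

move_arm --deltas '[1, -2, -30, 0, 0, 0, 72, 1, -2, -60, 0, 0, 0, 72, 1, -2, -80, 0, 0, 0, 72, 1, -2, -88, 0, 0, 0, 72, 1, -2, -88, 0, 0, 0, 60, 1, -2, -88, 0, 0, 0, 48, 1, -2, -88, 0, 0, 0, 40, 1, -2, -88, 0, 0, 0, 36]'

```text
clock: 26.23
position: [0.4535, -0.2008, 0.047]
tool_rot: [0.001, 0.77, 0.638, 0.0]
ft_force: [-0.4, 1.2, 7.6]
gripper_width: 0.487
grasp_force: 61.3
```

move_arm --deltas '[0, 0, 0, 0, 0, 0, 36, 0, 0, 0, 0, 0, 0, 36, 0, 0, 0, 0, 0, 0, 36]'

```text
clock: 26.48
position: [0.4535, -0.2008, 0.047]
tool_rot: [0.001, 0.77, 0.638, 0.0]
ft_force: [0.2, -0.5, 8.0]
gripper_width: 0.49
grasp_force: 61.5
```

move_arm --deltas '[0, 0, 25, 0, 0, 0, 36, 0, 0, 60, 0, 0, 0, 36, 0, 0, 95, 0, 0, 0, 36, 0, 0, 130, 0, 0, 0, 36, 0, 0, 150, 0, 0, 0, 36, 0, 0, 150, 0, 0, 0, 36]'

```text
clock: 26.98
position: [0.4541, -0.2011, 0.2004]
tool_rot: [0.004, 0.77, 0.638, 0.001]
ft_force: [0.3, 0.2, -2.2]
gripper_width: 0.487
grasp_force: 61.4
```

```bash
cat > held.py <<'E'
from h import *
import sys
np.set_printoptions(precision=4,suppress=True)
P=camera_params('wrist');p=readout.get_state()['position'];i=snapshot('wrist');cv2.imwrite(f'pics/{sys.argv[1]}.png',i)
z=float(sys.argv[2]);a=np.linspace(0,6.28,200)
q=proj('wrist',np.c_[p[0]+.034*np.cos(a),p[1]+.034*np.sin(a),np.full(200,p[2]+.012-z)],P)
print(p,'foot predicted',q.min(0),q.max(0))
for col,s in(('orange',90),('yellow',90)):print([b for b in blobs(i,col,s,amin=300)])
for y in range(165,200,1):
    r=i[y,300:335].mean(0);print(y,r.astype(int),end=' ')
E
python3 held.py w6 .0425
```

```text
[ 0.4541 -0.2011  0.2004] foot predicted [253.8783 179.2796] [377.2372 293.4735]
[(array([588.8, 122.6]), 467, [573, 111, 32, 24])]
[]
165 [172 188 187] 166 [172 188 187] 167 [172 188 187] 168 [172 188 187] 169 [172 188 187] 170 [172 188 187] 171 [172 187 187] 172 [172 187 187] 173 [172 188 187] 174 [172 188 187] 175 [172 188 187] 176 [172 188 187] 177 [169 185 185] 178 [154 169 169] 179 [111 127 130] 180 [67 88 98] 181 [44 70 84] 182 [37 67 83] 183 [ 45  84 105] 184 [ 60 111 138] 185 [ 69 127 159] 186 [ 71 130 164] 187 [ 70 128 161] 188 [ 69 127 159] 189 [ 68 126 158] 190 [ 68 126 158] 191 [ 68 125 158] 192 [ 68 125 157] 193 [ 68 125 157] 194 [ 67 124 157] 195 [ 67 124 156] 196 [ 67 124 156] 197 [ 67 124 155] 198 [ 67 123 155] 199 [ 67 123 155]
```

```bash
python3 held.py w6b .047 | head -1; python3 - <<'E'
import cv2
for n in('w4','w6'):
    i=cv2.imread(f'pics/{n}.png');print([int(i[y,305:330,2].mean()) for y in range(174,192)])
E
```

```text
[ 0.4534 -0.2007  0.1979] foot predicted [255.429  177.4619] [376.0248 289.4595]
[185, 185, 185, 184, 173, 133, 91, 77, 80, 102, 145, 167, 165, 158, 155, 155, 155, 154]
[187, 187, 187, 185, 169, 122, 85, 78, 85, 115, 155, 170, 166, 161, 159, 159, 158, 158]
```

move_arm --deltas '[22, 33, 0, 0, 0, 0, 36, 44, 66, 0, 0, 0, 0, 36, 66, 98, 0, 0, 0, 0, 36, 88, 130, 0, 0, 0, 0, 36, 110, 160, 0, 0, 0, 0, 36, 130, 190, 0, 0, 0, 0, 36, 146, 213, 0, 0, 0, 0, 36, 156, 226, -4, 0, 0, 0, 36]'

```text
clock: 27.75
position: [0.6096, 0.0283, 0.1898]
tool_rot: [-0.001, 0.769, 0.639, -0.0]
ft_force: [-1.0, -1.4, -1.7]
gripper_width: 0.493
grasp_force: 61.5
```

move_arm --deltas '[0, 0, -20, 0, 0, 0, 36, 0, 0, -40, 0, 0, 0, 36, 0, 0, -46, 0, 0, 0, 36, 0, 0, -46, 0, 0, 0, 36]'

```text
clock: 28.08
position: [0.6075, 0.0253, 0.1427]
tool_rot: [-0.002, 0.77, 0.638, -0.002]
ft_force: [-0.5, 0.4, -1.7]
gripper_width: 0.486
grasp_force: 61.6
```

move_arm --deltas '[2, 0, 0, 0, 0, 0, 36, 2, 0, -8, 0, 0, 0, 36, 2, 0, -16, 0, 0, 0, 36, 2, 0, -24, 0, 0, 0, 36, 2, 0, -32, 0, 0, 0, 36, 2, 0, -38, 0, 0, 0, 36, 2, 0, -43, 0, 0, 0, 36, 2, 0, -43, 0, 0, 0, 36]'

```text
clock: 28.75
position: [0.6091, 0.0263, 0.1007]
tool_rot: [-0.002, 0.77, 0.638, -0.001]
ft_force: [-4.2, 5.0, -6.2]
gripper_width: 0.491
grasp_force: 62.0
```

move_arm --deltas '[0, 0, -3, 0, 0, 0, 36, 0, 0, -6, 0, 0, 0, 36, 0, 0, -8, 0, 0, 0, 36, 0, 0, -8, 0, 0, 0, 36]'

```text
clock: 29.08
position: [0.6092, 0.0265, 0.0951]
tool_rot: [-0.001, 0.77, 0.638, -0.001]
ft_force: [-11.3, 7.3, 14.8]
gripper_width: 0.489
grasp_force: 64.3
```

move_arm --deltas '[0, 0, 4, 0, 0, 0, 45, 0, 0, 4, 0, 0, 0, 58, 0, 0, 4, 0, 0, 0, 72, 0, 0, 30, 0, 0, 0, 72, 0, 0, 65, 0, 0, 0, 72, 0, 0, 100, 0, 0, 0, 72, -10, -16, 135, 0, 0, 0, 72, -30, -46, 150, 0, 0, 0, 72]'

```text
clock: 29.75
position: [0.5828, -0.0194, 0.2483]
tool_rot: [0.002, 0.769, 0.639, 0.002]
ft_force: [0.0, -1.2, 0.5]
gripper_width: 0.842
grasp_force: 0.0
```

move_arm --deltas '[-22, -30, 4, 0, 0, 0, 72, -44, -60, 8, 0, 0, 0, 72, -66, -90, 8, 0, 0, 0, 72, -88, -120, 8, 0, 0, 0, 72, -110, -150, 8, 0, 0, 0, 72, -132, -170, 8, 0, 0, 0, 72, -143, -180, 8, 0, 0, 0, 72, -143, -180, 8, 0, 0, 0, 72]'

```text
clock: 30.42
position: [0.4361, -0.2023, 0.2523]
tool_rot: [0.0, 0.771, 0.637, -0.0]
ft_force: [0.3, 0.3, 0.4]
gripper_width: 0.842
grasp_force: 0.0
```

```bash
python3 look.py w7
```

```text
30.4167 [ 0.4361 -0.2023  0.2523] phi -10.839190422770614 w 0.8423867085350879 [0.2844 0.274  0.4069]
red (array([395.7, 357.7]), 731, [373, 338, 44, 37]) [ 0.4816 -0.389 ]
orange (array([569.1, 113.9]), 311, [556, 104, 26, 20]) [ 0.6875 -0.1879]
yellow (array([582.2, 158.3]), 84, [574, 155, 16, 9]) [ 0.682  -0.2263]
blue (array([323.5, 249.8]), 234, [307, 244, 35, 16]) [ 0.4301 -0.2713]
blue (array([324.6, 274.4]), 540, [309, 262, 32, 29]) [ 0.4262 -0.2983]
```

move_arm --deltas '[-3, -32, 0, 0, 0, 0, 72, -6, -64, -10, 0, 0, 0, 72, -9, -92, -25, 0, 0, 0, 72, -9, -96, -60, 0, 0, 0, 72, -9, -96, -95, 0, 0, 0, 72, -9, -96, -120, 0, 0, 0, 72, -9, -96, -120, 0, 0, 0, 72]'

```text
clock: 31.05
position: [0.4281, -0.2947, 0.128]
tool_rot: [-0.003, 0.77, 0.638, -0.0]
ft_force: [0.1, 0.8, -0.9]
gripper_width: 0.844
grasp_force: 0.0
```

move_arm --deltas '[0, 0, -30, 0, 0, 0, 72, 0, 0, -60, 0, 0, 0, 72, 0, 0, -80, 0, 0, 0, 72, 0, 0, -88, 0, 0, 0, 72, 0, 0, -88, 0, 0, 0, 60, 0, 0, -88, 0, 0, 0, 48, 0, 0, -88, 0, 0, 0, 40, 0, 0, -88, 0, 0, 0, 36]'

```text
clock: 31.72
position: [0.4296, -0.2968, 0.046]
tool_rot: [0.001, 0.77, 0.638, 0.0]
ft_force: [0.5, 1.2, 5.9]
gripper_width: 0.489
grasp_force: 61.0
```

move_arm --deltas '[0, 0, 0, 0, 0, 0, 36, 0, 0, 0, 0, 0, 0, 36, 0, 0, 0, 0, 0, 0, 36]'

```text
clock: 31.97
position: [0.4296, -0.2968, 0.046]
tool_rot: [0.002, 0.77, 0.638, 0.0]
ft_force: [1.0, 1.6, 8.8]
gripper_width: 0.488
grasp_force: 61.4
```

move_arm --deltas '[0, 0, 25, 0, 0, 0, 36, 0, 0, 60, 0, 0, 0, 36, 0, 0, 95, 0, 0, 0, 36, 0, 0, 130, 0, 0, 0, 36, 0, 0, 160, 0, 0, 0, 36, 0, 0, 160, 0, 0, 0, 36, 0, 0, 160, 0, 0, 0, 36]'

```text
clock: 32.55
position: [0.4291, -0.2966, 0.2064]
tool_rot: [0.002, 0.77, 0.638, 0.0]
ft_force: [-0.0, 0.9, -2.9]
gripper_width: 0.488
grasp_force: 61.4
```

```bash
python3 held.py w8 .0440 | head -1; python3 - <<'E'
import cv2
for n in('w4','w6','w8'):
    i=cv2.imread(f'pics/{n}.png');print([int(i[y,305:330,2].mean()) for y in range(174,192)])
E
```

```text
[ 0.4291 -0.2966  0.2064] foot predicted [254.6149 178.6926] [377.0393 292.1607]
[185, 185, 185, 184, 173, 133, 91, 77, 80, 102, 145, 167, 165, 158, 155, 155, 155, 154]
[187, 187, 187, 185, 169, 122, 85, 78, 85, 115, 155, 170, 166, 161, 159, 159, 158, 158]
[177, 177, 178, 178, 178, 175, 165, 147, 117, 85, 74, 75, 93, 132, 160, 162, 154, 151]
```

move_arm --deltas '[17, 35, 3, 0, 0, 0, 36, 34, 71, 6, 0, 0, 0, 36, 51, 107, 10, 0, 0, 0, 36, 68, 143, 10, 0, 0, 0, 36, 85, 179, 10, 0, 0, 0, 36, 102, 215, 10, 0, 0, 0, 36, 119, 250, 10, 0, 0, 0, 36, 136, 285, 10, 0, 0, 0, 36]'

```text
clock: 33.27
position: [0.5647, -0.0093, 0.2127]
tool_rot: [-0.001, 0.77, 0.638, -0.001]
ft_force: [0.6, -0.4, -1.3]
gripper_width: 0.488
grasp_force: 61.4
```

move_arm --deltas '[17, 35, 0, 0, 0, 0, 36, 34, 70, 0, 0, 0, 0, 36, 50, 100, 0, 0, 0, 0, 36, 60, 122, 0, 0, 0, 0, 36, 62, 128, -20, 0, 0, 0, 36, 62, 128, -55, 0, 0, 0, 36, 62, 128, -74, 0, 0, 0, 36, 62, 128, -74, 0, 0, 0, 36]'

```text
clock: 33.93
position: [0.6241, 0.1166, 0.1344]
tool_rot: [-0.003, 0.77, 0.638, -0.004]
ft_force: [-0.6, 0.6, -2.4]
gripper_width: 0.493
grasp_force: 61.4
```

move_arm --deltas '[3, 0, 0, 0, 0, 0, 36, 3, 0, 0, 0, 0, 0, 36, 3, 0, -8, 0, 0, 0, 36, 3, 0, -16, 0, 0, 0, 36, 3, 0, -24, 0, 0, 0, 36, 3, 0, -32, 0, 0, 0, 36, 3, 0, -37, 0, 0, 0, 36, 3, 0, -37, 0, 0, 0, 36]'

```text
clock: 34.6
position: [0.6271, 0.1169, 0.1018]
tool_rot: [-0.002, 0.77, 0.638, -0.002]
ft_force: [-7.8, 3.6, -7.1]
gripper_width: 0.491
grasp_force: 62.8
```

move_arm --deltas '[0, 0, -3, 0, 0, 0, 36, 0, 0, -6, 0, 0, 0, 36, 0, 0, -8, 0, 0, 0, 36, 0, 0, -8, 0, 0, 0, 36]'

```text
clock: 34.93
position: [0.6271, 0.117, 0.0946]
tool_rot: [-0.002, 0.77, 0.638, -0.002]
ft_force: [-9.7, 2.8, 0.7]
gripper_width: 0.494
grasp_force: 63.7
```

move_arm --deltas '[0, 0, -3, 0, 0, 0, 36, 0, 0, -4, 0, 0, 0, 36, 0, 0, -4, 0, 0, 0, 36]'

```text
clock: 35.18
position: [0.6271, 0.1171, 0.094]
tool_rot: [-0.002, 0.77, 0.638, -0.002]
ft_force: [-23.3, 3.0, 33.0]
gripper_width: 0.489
grasp_force: 66.9
```

move_arm --deltas '[0, 0, 4, 0, 0, 0, 45, 0, 0, 4, 0, 0, 0, 58, 0, 0, 4, 0, 0, 0, 72, 0, 0, 30, 0, 0, 0, 72, 0, 0, 65, 0, 0, 0, 72, 0, 0, 100, 0, 0, 0, 72, 0, -20, 135, 0, 0, 0, 72, 0, -55, 150, 0, 0, 0, 72]'

```text
clock: 35.85
position: [0.631, 0.0633, 0.2458]
tool_rot: [0.002, 0.769, 0.64, 0.003]
ft_force: [0.6, -0.0, 0.3]
gripper_width: 0.844
grasp_force: 0.0
```

move_arm --deltas '[-6, -36, 20, 0, 0, 0, 72, -12, -72, 30, 0, 0, 0, 72, -12, -90, 30, 0, 0, 0, 72, -12, -90, 30, 0, 0, 0, 72]'

```text
clock: 36.18
position: [0.6179, -0.0321, 0.2719]
tool_rot: [0.001, 0.771, 0.637, 0.0]
ft_force: [-0.3, 0.7, -0.7]
gripper_width: 0.846
grasp_force: 0.0
```

```bash
python3 look.py w9; python3 - <<'E'
from h import *
np.set_printoptions(precision=1,suppress=True)
i=snapshot('scene');cv2.imwrite('pics/scene2.png',i)
cv2.imwrite('pics/scene2c.png',cv2.resize(i[100:340,210:510],None,fx=2.5,fy=2.5,interpolation=cv2.INTER_CUBIC))
i=snapshot('top');cv2.imwrite('pics/top2.png',i)
# predicted filter-top centre per port vs seen blobs
for n,x,y in(('yellow',.6426,.2019),('blue',.6257,.1135),('green',.6088,.0251)):
    print(n,'pred scene band',proj('scene',[x,y,.048+.062]),'top',proj('top',[x,y,.048+.085]))
    for c in('top','scene'):print(c,[(b[0],b[1]) for b in blobs(cv2.imread(f'pics/{c}2.png'),n,90,amin=15) if b[0][0]<450])
E
```

```text
36.1833 [ 0.6179 -0.0321  0.2719] phi -10.871417226359654 w 0.8461814759338282 [-0.2907  0.6966 -0.6534]
orange (array([436.5, 171.1]), 679, [422, 153, 47, 51]) [ 0.7443 -0.0554]
orange (array([395.3, 290.1]), 104, [390, 283, 10, 14]) [ 0.6834 -0.1897]
yellow (array([319.1,  33.1]), 657, [302, 0, 28, 60]) [0.6455 0.0953]
yellow (array([265.4,  28.2]), 144, [261, 13, 10, 29]) [0.5999 0.1081]
yellow (array([298.8,  99.5]), 646, [266, 87, 60, 52]) [0.6165 0.0436]
green (array([292.1, 125. ]), 957, [273, 106, 39, 40]) [0.6055 0.0221]
blue (array([289.7,  11.4]), 793, [267, 0, 45, 26]) [0.6237 0.1171]
blue (array([297.6,  32.5]), 107, [277, 21, 39, 18]) [0.627  0.0994]
yellow pred scene band [[373.2 227.6]] top [[241.5 182.3]]
top [(array([400.5, 165.2]), 60), (array([242.6, 182.6]), 94), (array([254. , 182.1]), 38), (array([286.1, 188.6]), 32), (array([243.8, 194.8]), 88), (array([276.2, 200. ]), 119)]
scene [(array([373.3, 220.3]), 81), (array([372.3, 232.4]), 96)]
blue pred scene band [[348.9 208.3]] top [[274.5 188.4]]
top [(array([275.5, 188.7]), 98), (array([ 13.2, 381.5]), 992)]
scene [(array([349., 201.]), 61), (array([348.4, 212.5]), 70)]
green pred scene band [[327.  190.8]] top [[307.7 194.6]]
top []
scene [(array([176.4,  68.9]), 17), (array([178.4,  79.9]), 17), (array([326.9, 183.4]), 32), (array([326.4, 194.7]), 34)]
```

View pics/scene2c.png

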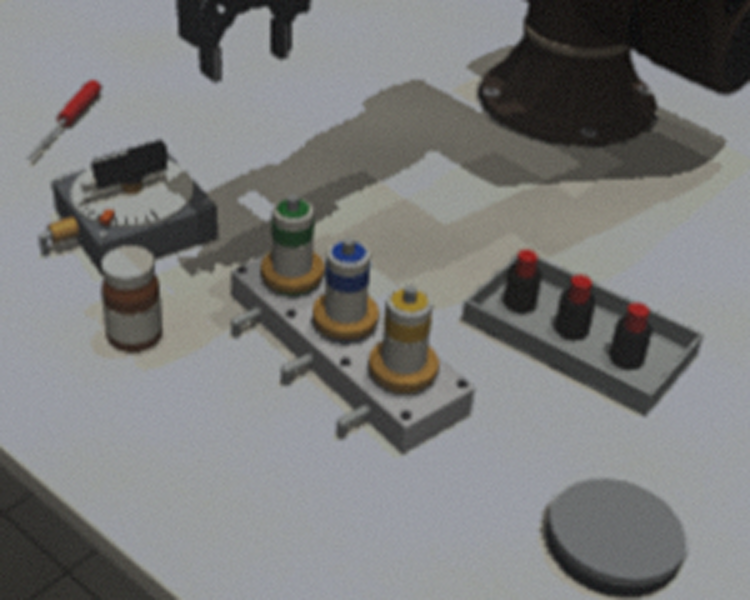

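View pics/w9.png

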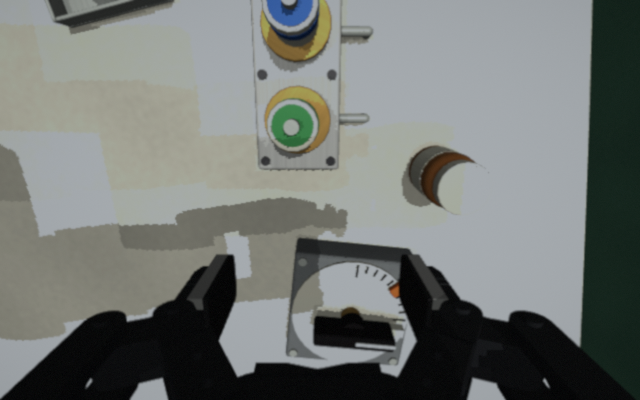

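All three filters are seated at the predicted pixels, and the caps stand in the tray. Now the valve.

move_arm --deltas '[3, -30, 0, 0, 0, -7, 60, 6, -60, 0, 0, 0, -14, 60, 6, -90, 0, 0, 0, -21, 60, 6, -120, 0, 0, 0, -28, 60, 6, -150, 0, 0, 0, -35, 60, 6, -175, 0, 0, 0, -42, 60, 6, -185, 0, 0, 0, -49, 60, 6, -185, 0, 0, 0, -56, 60]'

```text
clock: 37.0
position: [0.6241, -0.2146, 0.2703]
tool_rot: [-0.0, 0.98, 0.199, -0.0]
ft_force: [0.9, 0.8, -1.0]
gripper_width: 0.703
grasp_force: 0.0
```

move_arm --deltas '[0, 0, -10, 0, 0, -7, 60, 0, 0, -20, 0, 0, -14, 60, 0, 0, -40, 0, 0, -21, 60, 0, 0, -60, 0, 0, -28, 60, 0, 0, -80, 0, 0, -35, 60, 0, 0, -100, 0, 0, -42, 60, 0, 0, -110, 0, 0, -42, 60, 0, 0, -110, 0, 0, -42, 60]'

```text
clock: 37.67
position: [0.6233, -0.212, 0.1586]
tool_rot: [-0.001, 0.987, -0.16, -0.002]
ft_force: [0.2, -0.5, -0.2]
gripper_width: 0.702
grasp_force: 0.0
```

```bash
python3 look.py w10|head -1
```

```text
37.6667 [ 0.6233 -0.212   0.1586] phi -108.36473064824922 w 0.7018545259993688 [ 0.2131 -0.4649 -0.1636]
```

move_arm --deltas '[1, -4.5, -30, 0, 0, 0, 60, 1, -4.5, -60, 0, 0, 0, 60, 1, -4.5, -80, 0, 0, 0, 60, 1, -4.5, -82, 0, 0, 0, 50, 1, -4.5, -82, 0, 0, 0, 30, 1, -4.5, -82, 0, 0, 0, 15, 1, -4.5, -82, 0, 0, 0, 10, 1, -4.5, -82, 0, 0, 0, 10]' --newtons 40

```text
clock: 38.38
position: [0.6258, -0.2179, 0.0816]
tool_rot: [0.0, 0.987, -0.161, 0.002]
ft_force: [0.9, 4.6, 7.7]
gripper_width: 0.18
grasp_force: 40.3
```

move_arm --deltas '[0, 0, 0, 0, 0, 0, 10, 0, 0, 0, 0, 0, 0, 10, 0, 0, 0, 0, 0, 0, 10]'

```text
clock: 38.63
position: [0.6259, -0.2179, 0.0816]
tool_rot: [0.0, 0.987, -0.161, 0.002]
ft_force: [0.9, 3.7, 8.2]
gripper_width: 0.18
grasp_force: 40.4
```

```bash
python3 look.py w11|head -1
```

```text
38.6333 [ 0.6259 -0.2179  0.0816] phi -108.57695684198941 w 0.18005869257365484 [0.8917 3.7032 8.1688]
```

move_arm --deltas '[0, 0, 0, 0, 0, 6, 10, 0, 0, 0, 0, 0, 12, 10, 0, 0, 0, 0, 0, 18, 10, 0, 0, 0, 0, 0, 24, 10, 0, 0, 0, 0, 0, 30, 10, 0, 0, 0, 0, 0, 36, 10, 0, 0, 0, 0, 0, 40, 10, 0, 0, 0, 0, 0, 42.5, 10]'

```text
clock: 39.35
position: [0.6258, -0.2165, 0.0816]
tool_rot: [-0.0, 0.978, 0.209, 0.002]
ft_force: [0.6, 13.1, 9.6]
gripper_width: 0.18
grasp_force: 39.4
```

move_arm --deltas '[0, 0, 0, 0, 0, 0, 10, 0, 0, 0, 0, 0, 0, 10, 0, 0, 0, 0, 0, 0, 10]'

```text
clock: 39.6
position: [0.6258, -0.2164, 0.0816]
tool_rot: [-0.0, 0.978, 0.207, 0.002]
ft_force: [1.9, 11.7, 9.1]
gripper_width: 0.182
grasp_force: 39.7
```

```bash
python3 look.py w12|head -1
```

```text
39.6 [ 0.6258 -0.2164  0.0816] phi -66.12047928402889 w 0.18197790029822639 [ 1.9013 11.7081  9.0956]
```

Release, rise and retreat so that the camera looks at the valve.

move_arm --deltas '[0, 0, 0, 0, 0, 0, 30, 0, 0, 0, 0, 0, 0, 45, 0, 0, 0, 0, 0, 0, 60, 0, 0, 30, 0, 0, 0, 60, 0, 0, 65, 0, 0, 0, 60, 0, 0, 100, 0, 0, 0, 60, 0, 0, 140, 0, 0, 0, 60, -15, -20, 165, 0, 0, 0, 60]'

```text
clock: 40.32
position: [0.6115, -0.2363, 0.2485]
tool_rot: [0.001, 0.978, 0.208, 0.002]
ft_force: [0.8, -0.2, 0.6]
gripper_width: 0.709
grasp_force: 0.0
```

move_arm --deltas '[-20, -30, 10, 0, 0, 0, 60, -25, -55, 20, 0, 0, 0, 60, -25, -55, 20, 0, 0, 0, 60, -25, -55, 20, 0, 0, 0, 60]'

```text
clock: 40.65
position: [0.5842, -0.2943, 0.2649]
tool_rot: [0.0, 0.979, 0.205, 0.0]
ft_force: [0.0, 0.2, 0.3]
gripper_width: 0.702
grasp_force: 0.0
```

```bash
python3 look.py w13; python3 - <<'E'
import cv2
i=cv2.imread('pics/w13.png')[40:280,190:510];cv2.imwrite('pics/w13c.png',cv2.resize(i,None,fx=2.4,fy=2.4,interpolation=cv2.INTER_CUBIC))
E
```

```text
40.65 [ 0.5842 -0.2943  0.2649] phi -66.30227548740832 w 0.702387592903464 [0.0185 0.224  0.3436]
red (array([423.4, 259.4]), 368, [414, 247, 18, 33]) [ 0.5595 -0.4155]
orange (array([256.6,  27.2]), 216, [250, 19, 14, 22]) [ 0.6893 -0.1868]
yellow (array([48.4, 23.7]), 374, [33, 0, 25, 55]) [ 0.6178 -0.026 ]
yellow (array([320.2,  33.7]), 308, [308, 20, 26, 29]) [ 0.7037 -0.2447]
yellow (array([ 7.2, 43.9]), 104, [0, 37, 15, 15]) [0.5872 0.0045]
```

View pics/w13c.png

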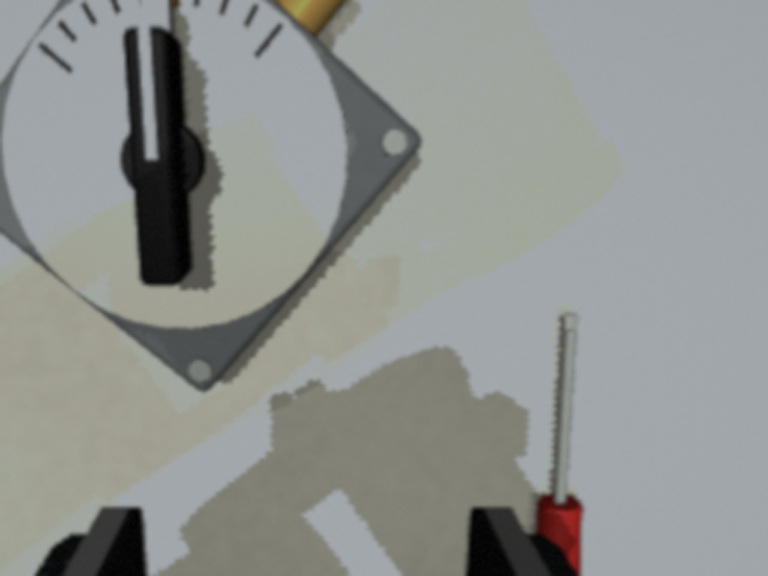

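```bash
python3 - <<'E'
import cv2
i=cv2.imread('pics/w13.png')[0:180,160:400];cv2.imwrite('pics/w13d.png',cv2.resize(i,None,fx=3,fy=3,interpolation=cv2.INTER_CUBIC))
E
```

```text
(no output)
```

View pics/w13d.png

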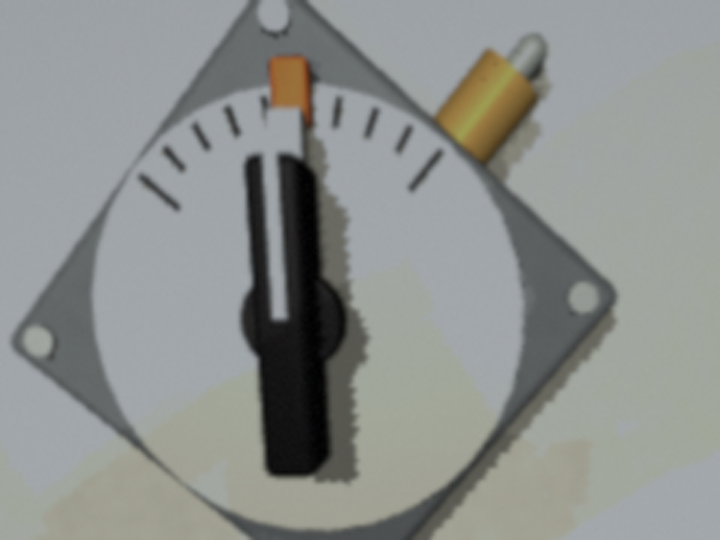

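```bash
python3 - <<'E'
from h import *
P=camera_params('wrist');f=lambda L:np.array(L)/3+[160,0]
a=lambda v:np.degrees(np.arctan2(v[1],v[0]))
c=onz('wrist',f([(38,341),(583,296)]),.05,P)[:,:2].mean(0)
l=onz('wrist',f([(270,155),(280,318)]),.106,P)[:,:2]
t=onz('wrist',f([(290,82)]),.062,P)[0,:2]
print('axis',c,'handle',a(l[0]-l[1]),'line base',l[1],'tab',a(t-c),a(t-np.array([.6242,-.2168])),np.linalg.norm(t-c))
e=onz('wrist',f([(248,160),(310,160),(270,472),(327,472)]),.106,P)[:,:2]
print('bar',a((e[0]+e[1]-e[2]-e[3])))
E
```

```text
axis [ 0.62464518 -0.21517026] handle 24.437432432012816 line base [ 0.62570719 -0.21514505] tab 24.399905628215866 25.441838471588476 0.07041542337047155
bar 24.61800779490377
```

The handle measures 24.5° and the tab 24.4–25.4°, so they line up. The filters and caps were checked earlier. I hand the job in.

```bash
python3 -c "
from rig import *
print(job.close_job())"
```

```text
the job is handed in; nothing more can be done
None
```

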